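# Change the thread and hold the winder's dancer arm open

## Robot

A 6-joint arm with a two-finger parallel gripper is mounted at the origin on the work surface. World frame = base frame: x ahead of the robot, y to its left, z up, the work surface at z = 0. Lengths are in m, angles in rad, forces in N, time in s.
With the tool pointing down it reaches from about 0.25 to 0.775 m from the base axis. Payload 4 kg.
Tool frame: the origin (TCP) lies on the centre line of the jaws, within the pads' length; the fingertips stand 22 mm ahead of it and the grasp point (between the pads) lies 3 mm ahead of it (arm.finger_overhang is the z of the fingertips in the tool frame, in m); z points along the fingers, y is the direction in which the jaws open and shut (so a half turn about z gives the same grasp; the last joint's range is limited). The gripper opens to 85 mm and grips with 20 to 120 N. Pads are 22 mm wide; open, the fingers measure 114 mm over their backs; the gripper's body (76 mm by 85 mm) begins 54 mm behind the grasp point. The pads swing forward as they close: fully open they stand 13 mm farther back than shut.
Start: joints at [-1.279, 0.087, 1.371, -0, 1.684, -0.103], TCP at [0.212, -0.508, 0.253] pointing down, gripper open.
Joint ranges: [-3.1, 3.1], [-0.76, 2.03], [0.27, 2.55], [-1.08, 4.22], [0.17, 2.65], [-2.57, 2.57]. Speed limits (rad/s): [2.79, 2.79, 3.14, 3.14, 3.14, 3.14].

## Interface

Orientations are given as [roll, pitch, yaw] about the fixed x, y, z axes, in that order (R = Rz(yaw) Ry(pitch) Rx(roll)).
In Python, from cell import telemetry, eyes, ticket, arm gives the robot as it stands. The module is installed in compiled form; this text tells all that it offers.
- The arm moves only by the tool apply_moves, never from a script. Its argument "deltas" is a list of rows, each a list of 7 numbers: the turn, a rotation vector about the tool's x, y, z in rad, then the shift along the tool's x, y, z in m, then the opening, from 0 (shut) to 1 (fully open). In form: [[wx, wy, wz, x, y, z, fingers], ...]. A call has 1 to 10 rows; each row is the pose to reach, as a shift and turn from the pose commanded when the call began, along the tool's axes at that moment; what a row does not reach only later rows make up. A row lasts 1/12 s, in which the tool goes at most 41.7 mm and 7.16 degrees, less where a joint would pass 70% of its speed; a pose out of reach is approached as far as the arm can. A call with a gripper value outside its range is refused whole. The fingers move at their own pace and stop on an object; the grip force is fixed at half the most. Time passes only in rows, so rows that repeat a pose let the fingers close. It gives the time, the measured TCP pose, the force and the opening at its end, in the units of the state.
- telemetry.get_obs(): the state, without advancing time (a new reading comes with each control period).
- eyes.read_camera(name): name is "scene" or "top" or "wrist"; returns a dict with "pixels" (480x640x3 uint8, blue, green, red), "K" (3x3 intrinsics, pixels), "world_from_camera" (4x4, takes a point from camera to world coordinates). Camera axes: x right, y down, z forward; pixel columns grow to the right and rows downward; lengths in m; the calibration is good to about 2 mm. A picture is of the moment at which its call begins. There is no depth.
- ticket.hand_in(): hands the job in, once; it reports no verdict.
Trained networks look in a picture, given as the dict that the camera call returned (one of the last four; its "shot" number tells which), for a name from the list of things; names that differ only in an ending like _2 or _b are one class to them, and where a whole thing is asked for, a point or a joint stands for the part that bears it (a point fixed in the world has none). Each returns a list of dicts, best first, with "p" (0 to 1); they miss things now and then, are a little off and sometimes report something else, mostly with a low value. They report only what shows in the picture. A call takes as long as a camera call.
- eyes.recognise(picture, name): "xyz" ([x, y, z] in m, in the coordinates of the camera as it stood for that picture, good to about 4 mm: the middle of the surface that is visible of it).
The state is a dict: "time_s": time; "joints": joint angles; "joint_velocities": joint speeds; "joint_torque": joint torques, N m; "ee_pos": TCP position; "ee_rot": TCP orientation; "contact_force": force on the tool from outside, world axes, zero at the start; "moment": the same for the moment, N m; "gripper_width": finger opening in m.
Only numpy, scipy, OpenCV 4.12 (cv2) and the standard library are available. Lean on these libraries where they do the work, as an engineer would, in place of code of your own. Each camera call takes 0.05 s, during which the arm holds its last target.

## Task

The wrong thread is on the bench winder's feed pin: swap the navy and the white spool on the four-pin thread rack, so that each stands upright and right down on the pin the other had, and leave the green spool and the rest of the bench as they are. Then swing the winder's spring-loaded dancer arm forward by its white roller (counter-clockwise seen from above) until it is against its stop, and finish while still holding it there with the gripper, so that it can be threaded.

Things in the scene. Friction and masses are not known exactly. Their poses are not given: they have to be found in the camera images.
- navy_center (a point): Navy blue thread spool, loose, one of three alike but for colour: a straight upright tube of wound thread 50 mm across from 9 to 98 mm above its underside, on a white foot flange 58 mm across, with a white plastic neck 33 mm across on top; 112 mm tall in all; open bore 25 mm wide right through; about 160 g. The point is on its axis at half height, 56 mm above its underside; z is the spool's axis. At the start it stands on pin 0 or pin 2.
- white_center (a point): White thread spool, loose, one of three alike but for colour: a straight upright tube of wound thread 50 mm across from 9 to 98 mm above its underside, on a white foot flange 58 mm across, with a white plastic neck 33 mm across on top; 112 mm tall in all; open bore 25 mm wide right through; about 160 g. The point is on its axis at half height, 56 mm above its underside; z is the spool's axis. At the start it stands on the other of pins 0 and 2.
- green_center (a point): Green thread spool, loose, one of three alike but for colour: a straight upright tube of wound thread 50 mm across from 9 to 98 mm above its underside, on a white foot flange 58 mm across, with a white plastic neck 33 mm across on top; 112 mm tall in all; open bore 25 mm wide right through; about 160 g. The point is on its axis at half height, 56 mm above its underside; z is the spool's axis. It stands on pin 1, between the other two, and stays there.
- rack: Thread rack, fixed: grey base plate 200 x 340 mm, top 18 mm above the table, with a row of four upright pins 85 mm apart and, 140 mm behind the pins, a guide rail (rail 183 to 205 mm above the table, on two posts; its short tubes reach to 117 mm behind the pins). The origin is on the table under the middle of the row of pins; x points away from the robot to the guide rail, y along the row to the left, z up. The plate reaches from x = -50 to +150 mm.
- pin0 (a point): Rightmost (feed) pin of the thread rack; the point is on the pin's axis at the rack's base plate, on which a spool's underside rests (18 mm above the table). Upright steel rod 8 mm thick rising 82 mm above this point, with a black centring cone at its foot (21 mm wide, 22 mm tall). The orange guide tube is behind it.
- pin1 (a point): Second from the right, pin of the thread rack; the point is on the pin's axis at the rack's base plate, on which a spool's underside rests (18 mm above the table). Upright steel rod 8 mm thick rising 82 mm above this point, with a black centring cone at its foot (21 mm wide, 22 mm tall). It carries the green spool.
- pin2 (a point): Third from the right, pin of the thread rack; the point is on the pin's axis at the rack's base plate, on which a spool's underside rests (18 mm above the table). Upright steel rod 8 mm thick rising 82 mm above this point, with a black centring cone at its foot (21 mm wide, 22 mm tall). 
- pin3 (a point): Leftmost, pin of the thread rack; the point is on the pin's axis at the rack's base plate, on which a spool's underside rests (18 mm above the table). Upright steel rod 8 mm thick rising 82 mm above this point, with a black centring cone at its foot (21 mm wide, 22 mm tall). It is empty at the start and may be used to park a spool for a moment.
- winder: Bench thread winder, fixed: blue-grey machine, base plate 200 x 220 mm, housing behind 141 mm tall whose front face is at x = 15 mm. The origin is on the table under the machine; x points to its back, y to its left, z up.
- dancer_pivot (a point): Point on the vertical pivot axis of the dancer arm, at the height of the roller's middle (119 mm above the table). The black pivot body below it is carried by a dark bracket on the winder's front.
- roller_center (a point): Middle of the white roller at the dancer arm's free end, 119 mm above the table and 120 mm from the pivot axis. The roller is an upright cylinder 24 mm across, from 98 to 142 mm above the table, that turns freely about its own axis; the flat arm below it has its upper face at 94 mm. Nothing stands above it or within 80 mm beside it when parked, so it can be pinched from above. It moves with the arm.
- dancer (a joint): Angle of the dancer arm (rad): 0 where the spring parks it (the arm points left along the winder's front, turned 0.15 rad forward from the winder's y), growing as the arm swings forward, counter-clockwise from above; its stop is at 1.2, where the arm points forward out of the winder. The spring pulls it back with 2.3 N at the roller when parked and 5.8 N at the stop, and throws it back when let go.
- hoop_center (a point): Bystander: blue round embroidery hoop lying flat, 120 mm across, 14 mm tall, with a perforated metal arm on either side (194 mm overall); its centre.
- oiler_center (a point): Bystander: white oil bottle with a red cap, 42 mm across, 115 mm tall; its centre.
- snips_center (a point): Bystander: steel thread snips lying flat, 105 mm long, 10 mm tall; their middle.
- bobbins_center (a point): Bystander: pale tray of bobbins, 90 x 130 x 24 mm; its centre.
- driver_grip (a point): Bystander: yellow-handled screwdriver lying flat, 160 mm long, under 30 mm tall; a point on its handle.
- needles_center (a point): Bystander: flat green-lidded needle case, 37 x 63 x 13 mm; its centre.

How it is judged:
By the outcome, as a careful person would: the job done as asked, in the order asked, and still so for the second after the job is handed in, while the arm keeps its last pose, push and grip.
It also fails if it takes over 72 s, if anything falls off the work surface, if the arm or the gripper's body presses on something with over 40 N, if the wrist force passes 120 N, or if a joint passes its speed limit or range.

## Working session

There is one attempt and no reset: what is moved stays moved. The work goes in short steps, Python scripts to look and compute and a tool call to move; the robot and the scene stay as the last step left them, time stands still between calls to the robot, and variables do not carry over. Pictures are saved under pics/ and viewed, and the job is handed in when it is done.

Besides the shell and the picture viewer there is one more tool, called after "Call:" as a command line: name --pt "numbers of a row" for each row, then --argument value for the rest. apply_moves: Moves the arm, as the interface text tells. Its arguments: {"type":"object","properties":{"deltas":{"type":"array"}},"required":["deltas"]}

```bash
mkdir -p pics; ls
cat > h.py <<'E'
import numpy as np, cv2
from cell import telemetry, eyes, ticket, arm
from scipy.spatial.transform import Rotation as R
def look(cam,names,png):
    p=eyes.read_camera(cam); cv2.imwrite('pics/'+png,p['pixels']); T=np.array(p['world_from_camera'])
    for n in names:
        for d in eyes.recognise(p,n)[:2]:
            w=T@np.r_[d['xyz'],1]; 
            c=np.array(p['K'])@np.array(d['xyz']); print(cam,n,round(d['p'],2),np.round(w[:3],4),np.round(c[:2]/c[2]))
    return p
E
python3 - <<'E'
from h import *
o=telemetry.get_obs(); print({k:np.round(v,3) for k,v in o.items()}, arm.finger_overhang)
N=['navy_center','white_center','green_center','rack','winder','roller_center','dancer','hoop_center','oiler_center']
for c in ['scene','top']:
    p=look(c,N,c+'0.png'); print(np.round(p['K'],1).tolist(),np.round(p['world_from_camera'],3).tolist())
E
```

```text
pics
{'time_s': np.float64(0.0), 'joints': array([-1.279,  0.088,  1.372,  0.   ,  1.684, -0.103]), 'joint_velocities': array([ 0.001,  0.   ,  0.   ,  0.001, -0.   ,  0.   ]), 'joint_torque': array([-0.0000e+00, -3.5186e+01, -3.1328e+01, -0.0000e+00,  1.1000e-02,
       -0.0000e+00]), 'ee_pos': array([ 0.211, -0.507,  0.252]), 'ee_rot': array([-3.139, -0.   ,  0.395]), 'contact_force': array([ 0.454, -0.439, -0.474]), 'moment': array([-0.083, -0.042, -0.004]), 'gripper_width': np.float64(0.086)} 0.022
scene navy_center 0.76 [0.5602 0.0289 0.0945] [340. 265.]
scene white_center 0.64 [0.5984 0.1923 0.0937] [408. 292.]
scene green_center 0.85 [0.5785 0.117  0.0913] [376. 279.]
scene rack 0.79 [0.6751 0.1479 0.02  ] [380. 333.]
scene rack 0.49 [0.3643 0.0799 0.006 ] [372. 225.]
scene winder 0.89 [ 0.6973 -0.2461  0.1041] [209. 291.]
scene roller_center 0.96 [ 0.5911 -0.2139  0.0956] [236. 257.]
scene dancer 0.76 [ 0.5928 -0.2186  0.0935] [234. 258.]
scene hoop_center 0.9 [0.3482 0.4397 0.0122] [511. 242.]
scene hoop_center 0.64 [0.5979 0.1931 0.0997] [408. 290.]
scene oiler_center 0.76 [ 0.3958 -0.5215  0.0667] [146. 182.]
[[596.0, 0.0, 321.4], [0.0, 596.0, 231.1], [0.0, 0.0, 1.0]] [[-0.204, 0.795, -0.571, 1.303], [0.979, 0.173, -0.109, 0.124], [0.012, -0.581, -0.814, 1.275], [0.0, 0.0, 0.0, 1.0]]
top white_center 0.89 [0.5781 0.1857 0.1119] [221. 186.]
top green_center 0.72 [0.5538 0.1075 0.1176] [253. 196.]
top rack 0.65 [0.65   0.1436 0.0172] [245. 166.]
top winder 0.64 [ 0.6587 -0.2588  0.1039] [406. 154.]
top dancer 0.78 [ 0.5938 -0.2273  0.0964] [393. 181.]
top hoop_center 0.7 [ 0.5904 -0.2305  0.0979] [394. 182.]
top hoop_center 0.57 [0.3399 0.44   0.0167] [128. 285.]
top oiler_center 0.75 [ 0.3834 -0.5206  0.0782] [513. 268.]
[[449.0, 0.0, 316.2], [0.0, 449.0, 234.0], [0.0, 0.0, 1.0]] [[-0.001, -0.996, 0.084, 0.375], [-1.0, 0.001, 0.001, -0.043], [-0.001, -0.084, -0.996, 1.171], [0.0, 0.0, 0.0, 1.0]]
```

View pics/scene0.png

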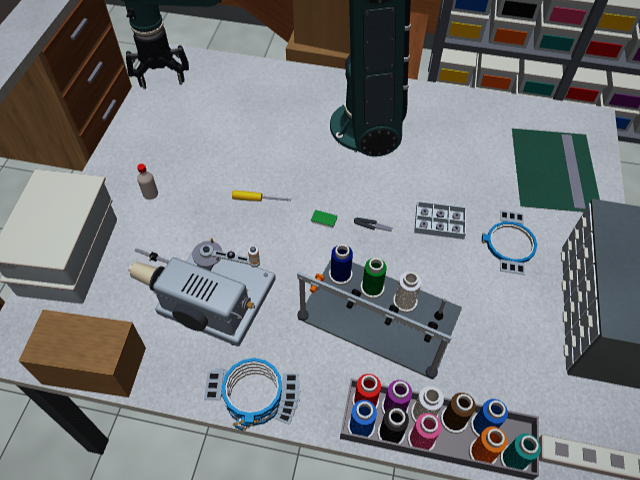

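View pics/top0.png

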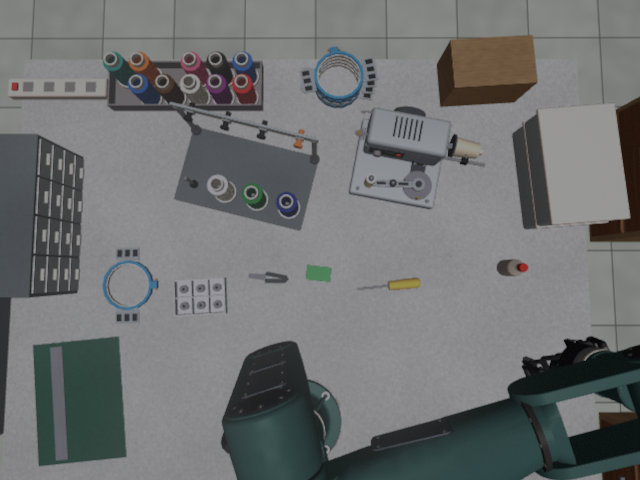

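The navy spool is on pin 0 (top view ~(289,203)), green on pin 1 and white on pin 2. Pin 3 is empty at (192,183), and the dancer roller is at about (370,181). I'll zoom in next for precise localization.

Run:
```python
import cv2
a=cv2.imread('pics/top0.png'); b=cv2.imread('pics/scene0.png')
cv2.imwrite('pics/tz.png',cv2.resize(a[120:240,170:330],None,fx=5,fy=5,interpolation=cv2.INTER_CUBIC))
cv2.imwrite('pics/tw.png',cv2.resize(a[90:215,340:500],None,fx=5,fy=4.8,interpolation=cv2.INTER_CUBIC))
cv2.imwrite('pics/sz.png',cv2.resize(b[235:385,290:490],None,fx=4,fy=4,interpolation=cv2.INTER_CUBIC))
```

```text
(no output)
```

View pics/tz.png

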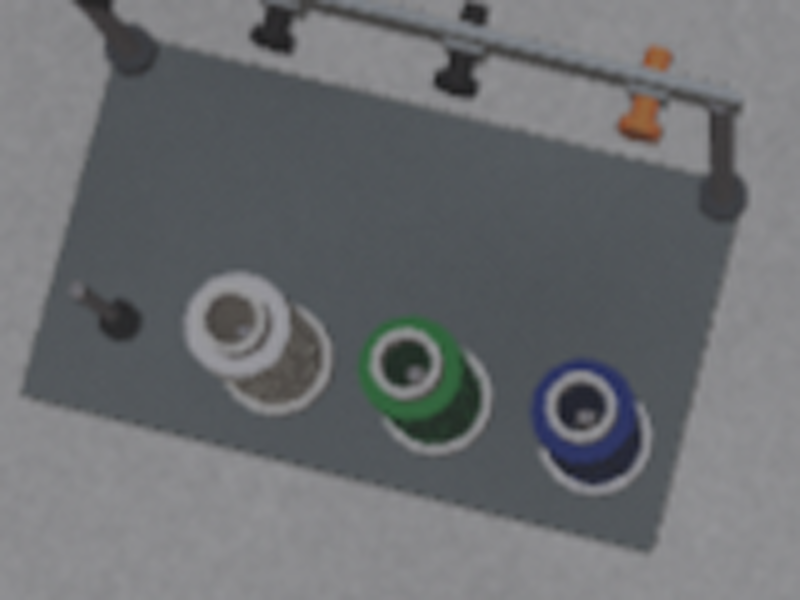

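View pics/tw.png

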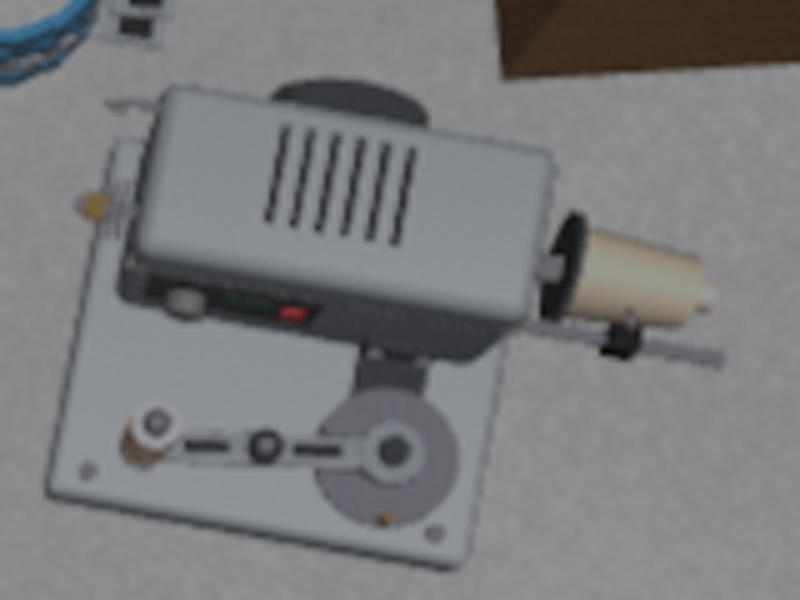

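View pics/sz.png

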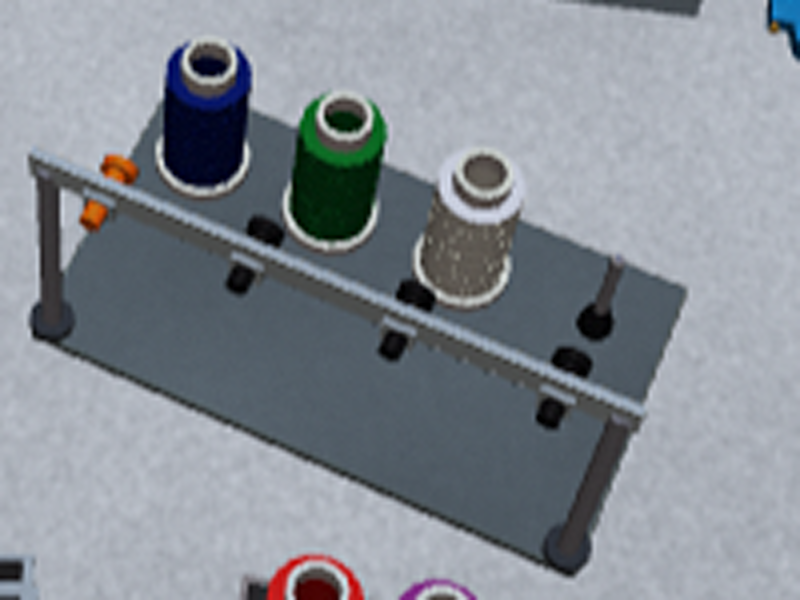

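Run:
```python
from h import *
def bp(p,u,v,z):
    K=p['K'];T=np.array(p['world_from_camera']);d=T[:3,:3]@np.linalg.inv(K)@[u,v,1];o=T[:3,3];return (o+d*(z-o[2])/d[2])[:2]
t=eyes.read_camera('top');s=eyes.read_camera('scene')
def T(u,v,z):return bp(t,u/5-.4+170,v/5-.4+120,z)
def S(u,v,z):return bp(s,u/4-.375+290,v/4-.375+235,z)
def W(u,v,z):return bp(t,u/5-.4+340,v/4.8-.4+90,z)
for n,a,b,z in [('navy',(581,405),(210,64),.13),('green',(407,362),(346,118),.13),('white',(233,320),(485,175),.13),('pin3',(76,290),(617,260),.1),('FL',(22,395),(687,290),.018),('BR',(743,187),(33,335),.018)]:
    print(n,T(*a,z).round(4),S(*b,z).round(4))
print('FR',T(655,550,.018),'BL',T(110,42,.018), S(575,577,.018))
print('roller',W(157,422,.142),'pivot',W(395,452,.1),W(395,452,.12))
for q in [(47,492),(455,570)]: print('winder plate front',W(*q,.012))
```

```text
navy [0.5406 0.0291] [0.5433 0.0288]
green [0.5611 0.1109] [0.5632 0.1112]
white [0.5811 0.1929] [0.5841 0.1931]
pin3 [0.6019 0.2761] [0.605  0.2741]
FL [0.564  0.3273] [0.5679 0.3272]
BR [ 0.6735 -0.0473] [ 0.6786 -0.047 ]
FR [ 0.48283179 -0.00164072] BL [0.75166653 0.2857228 ] [0.76069941 0.27900741]
roller [ 0.59263404 -0.1695916 ] pivot [ 0.58606631 -0.28958483] [ 0.58211735 -0.2849894 ]
winder plate front [ 0.58162225 -0.12764757]
winder plate front [ 0.53857737 -0.33972932]
```

```bash
cat >> h.py <<'E'
def rows(*tg):
    """targets (x,y,z,yaw) -> deltas from the current measured pose in tool axes"""
    o=telemetry.get_obs(); Rc=R.from_euler('xyz',o['ee_rot']); p=np.array(o['ee_pos'])
    print('t',round(float(o['time_s']),2),'pos',np.round(p,4),'rot',np.round(o['ee_rot'],3),'F',np.round(o['contact_force'],1),'w',round(float(o['gripper_width']),4),'q',np.round(o['joints'],2))
    for x,y,z,yaw in tg:
        Rt=R.from_euler('xyz',[np.pi,0,yaw])
        print((x,y,z,yaw),np.round((Rc.inv()*Rt).as_rotvec(),3).tolist(),np.round(Rc.inv().apply(np.array([x,y,z])-p),4).tolist())
E
python3 - <<'E'
from h import *
rows((.542,.029,.253,1.328))
E
```

```text
t 1.1 pos [ 0.2115 -0.5077  0.2533] rot [3.141 0.    0.395] F [-0.3 -0.3  0.7] w 0.0856 q [-1.28  0.09  1.37 -0.    1.68 -0.1 ]
(0.542, 0.029, 0.253, 1.328) [0.0, 0.0, -0.933] [0.5115, -0.3684, 0.0003]
```

Call:
apply_moves --pt "0 0 -0.05 0.02 -0.014 0 1" --pt "0 0 -0.13 0.05 -0.036 0 1" --pt "0 0 -0.22 0.08 -0.058 0 1" --pt "0 0 -0.31 0.11 -0.079 0 1" --pt "0 0 -0.4 0.14 -0.101 0 1" --pt "0 0 -0.49 0.17 -0.122 0 1" --pt "0 0 -0.58 0.2 -0.144 0 1" --pt "0 0 -0.67 0.23 -0.166 0 1" --pt "0 0 -0.76 0.26 -0.187 0 1" --pt "0 0 -0.85 0.285 -0.205 0 1"

```text
time_s: 1.93
ee_pos: [0.3966, -0.2067, 0.2536]
ee_rot: [3.141, -0.0, 1.25]
contact_force: [0.4, 0.7, 0.0]
gripper_width: 0.0852
```

Run:
```python
from h import *
rows((.542,.029,.253,1.328))
```

```text
t 1.93 pos [ 0.3966 -0.2067  0.2536] rot [ 3.141 -0.     1.25 ] F [0.4 0.7 0. ] w 0.0852 q [-0.61 -0.15  1.6   0.    1.69 -0.29]
(0.542, 0.029, 0.253, 1.328) [0.001, -0.0, -0.078] [0.2695, 0.0637, 0.0008]
```

Call:
apply_moves --pt "0 0 -0.02 0.03 0.007 0 1" --pt "0 0 -0.04 0.065 0.015 0 1" --pt "0 0 -0.06 0.1 0.024 0 1" --pt "0 0 -0.078 0.135 0.032 0 1" --pt "0 0 -0.078 0.17 0.04 0 1" --pt "0 0 -0.078 0.205 0.048 0 1" --pt "0 0 -0.078 0.235 0.056 0 1" --pt "0 0 -0.078 0.26 0.062 0 1" --pt "0 0 -0.078 0.2695 0.0637 0 1" --pt "0 0 -0.078 0.2695 0.0637 0 1"

```text
time_s: 2.77
ee_pos: [0.543, 0.0278, 0.2528]
ee_rot: [-3.141, -0.0, 1.326]
contact_force: [-0.7, -0.2, -0.4]
gripper_width: 0.0853
```

Run:
```python
from h import *
p=look('wrist',['navy_center','green_center'],'w1.png')
rows((.542,.029,.088,1.328))
K=np.array(p['K']);T=np.linalg.inv(p['world_from_camera'])
for n,q in [('navy',(.542,.029,.13)),('green',(.562,.111,.13)),('w',(.5825,.193,.13)),('p3',(.6035,.275,.1))]:
    c=T[:3]@np.r_[q,1]; c=K@c; print(n,c[:2]/c[2],c[2])
```

```text
wrist navy_center 0.79 [0.5422 0.04   0.1164] [317. 216.]
wrist green_center 0.95 [0.5606 0.1107 0.1154] [318.  99.]
t 2.92 pos [0.5419 0.025  0.2533] rot [-3.141e+00  1.000e-03  1.322e+00] F [-0.2  0.6 -0. ] w 0.0854 q [-0.06  0.07  1.39 -0.    1.68  0.19]
(0.542, 0.029, 0.088, 1.328) [-0.0, 0.001, -0.006] [0.0041, -0.0009, 0.1653]
navy [320.62658433 236.83920991] 0.2519855748221884
green [319.48368599  95.96846928] 0.22947556907009586
w [319.02296244 -75.81876659] 0.20693283542810756
p3 [ 320.10001761 -233.47585151] 0.21327072523280122
```

View pics/w1.png

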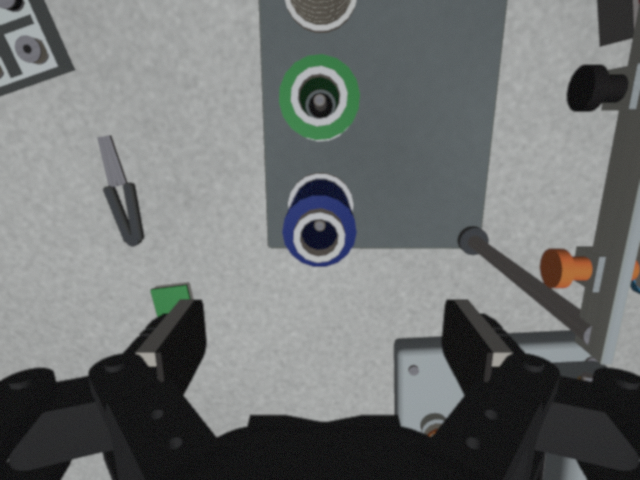

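Run:
```python
from h import *
for i in range(4):
    eyes.read_camera('top'); o=telemetry.get_obs(); print(np.round(o['ee_pos'],4),np.round(o['ee_rot'],3),np.round(o['joint_velocities'],3))
rows((.542,.029,.088,1.328))
```

```text
[0.5419 0.0248 0.2535] [3.142e+00 1.000e-03 1.321e+00] [-0.006 -0.003 -0.     0.004 -0.001  0.004]
[0.5419 0.0247 0.2536] [3.141e+00 1.000e-03 1.321e+00] [-0.004 -0.001 -0.001  0.003 -0.002  0.001]
[0.542  0.0248 0.2536] [3.141 0.    1.321] [ 0.001  0.001 -0.003  0.003 -0.     0.002]
[0.542  0.0249 0.2536] [3.141 0.    1.321] [ 0.006  0.004 -0.003  0.002 -0.002 -0.   ]
t 3.12 pos [0.542  0.0249 0.2536] rot [3.141 0.    1.321] F [ 0.4 -1.  -0. ] w 0.0853 q [-0.06  0.07  1.39 -0.    1.68  0.19]
(0.542, 0.029, 0.088, 1.328) [0.0, 0.0, -0.007] [0.004, -0.0011, 0.1656]
```

Call:
apply_moves --pt "0 0 -0.007 0.004 -0.001 0.01 1" --pt "0 0 -0.007 0.004 -0.001 0.035 1" --pt "0 0 -0.007 0.004 -0.001 0.065 1" --pt "0 0 -0.007 0.004 -0.001 0.095 1" --pt "0 0 -0.007 0.004 -0.001 0.12 1" --pt "0 0 -0.007 0.004 -0.001 0.14 1" --pt "0 0 -0.007 0.004 -0.001 0.155 1" --pt "0 0 -0.007 0.004 -0.001 0.165 1" --pt "0 0 -0.007 0.004 -0.001 0.165 1" --pt "0 0 -0.007 0.004 -0.001 0.165 1"

```text
time_s: 3.95
ee_pos: [0.5422, 0.0301, 0.088]
ee_rot: [-3.141, 0.0, 1.33]
contact_force: [0.4, 0.6, 0.7]
gripper_width: 0.0855
```

Run:
```python
from h import *
look('wrist',[],'w2.png')
look('scene',[],'s2.png')
rows((.542,.029,.088,1.328))
```

```text
t 4.05 pos [0.5434 0.0301 0.0897] rot [ 3.139 -0.     1.33 ] F [ 0.5 -0.3  0.9] w 0.0851 q [-0.05  0.16  1.62 -0.    1.36  0.19]
(0.542, 0.029, 0.088, 1.328) [0.003, -0.0, 0.002] [-0.0014, -0.0011, 0.0017]
```

View pics/w2.png

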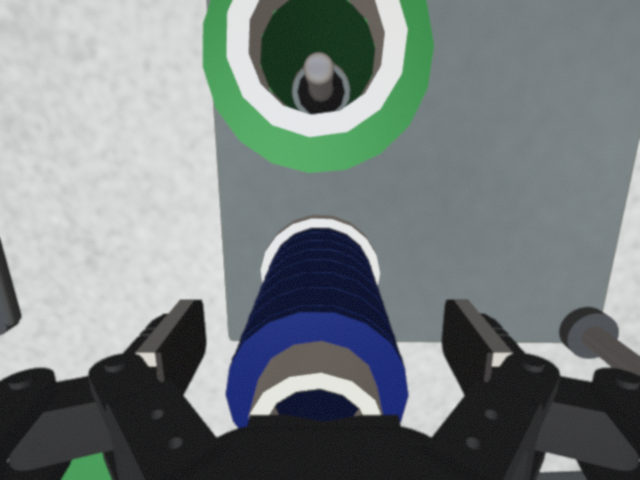

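View pics/s2.png

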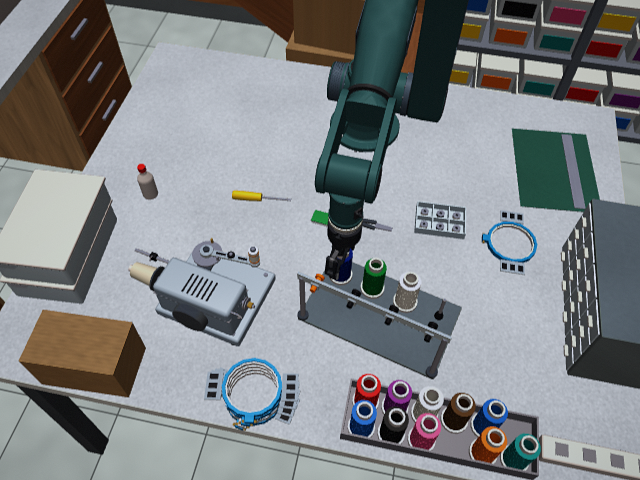

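Call:
apply_moves --pt "0 0 0 0 0 0 0.5" --pt "0 0 0 0 0 0 0.4" --pt "0 0 0 0 0 0 0.3" --pt "0 0 0 0 0 0 0.2" --pt "0 0 0 0 0 0 0.2" --pt "0 0 0 0 0 0 0.2" --pt "0 0 0 0 0 0 0.2" --pt "0 0 0 0 0 0 0.2"

```text
time_s: 4.72
ee_pos: [0.5431, 0.0301, 0.0892]
ee_rot: [3.14, -0.0, 1.33]
contact_force: [-0.2, 0.1, 5.4]
gripper_width: 0.0484
```

Run:
```python
from h import *
rows((.542,.029,.088,1.328))
```

```text
t 4.72 pos [0.5431 0.0301 0.0892] rot [ 3.14 -0.    1.33] F [-0.2  0.1  5.4] w 0.0484 q [-0.05  0.16  1.62 -0.    1.36  0.19]
(0.542, 0.029, 0.088, 1.328) [0.002, -0.0, 0.002] [-0.0014, -0.0008, 0.0012]
```

Call:
apply_moves --pt "0 0 0 0 0 -0.005 0.2" --pt "0 0 0 0 0 -0.015 0.2" --pt "0 0 0 0 0 -0.03 0.2" --pt "0 0 0 0 0 -0.05 0.2" --pt "0 0 0 0 0 -0.07 0.2" --pt "0 0 0 0 0 -0.09 0.2" --pt "0 0 0 0 0 -0.11 0.2" --pt "0 0 0 0 0 -0.13 0.2" --pt "0 0 0 0 0 -0.14 0.2" --pt "0 0 0 0 0 -0.14 0.2"

```text
time_s: 5.55
ee_pos: [0.5435, 0.0301, 0.2313]
ee_rot: [3.136, -0.001, 1.33]
contact_force: [-0.4, -0.4, -1.3]
gripper_width: 0.0481
```

Run:
```python
from h import *
look('wrist',[],'w3.png')
rows((.6035,.275,.23,1.328))
```

```text
t 5.6 pos [0.5428 0.0302 0.2292] rot [ 3.14 -0.    1.33] F [ 0.7  0.5 -1.7] w 0.0482 q [-0.05  0.08  1.43 -0.    1.63  0.19]
(0.6035, 0.275, 0.23, 1.328) [0.002, -0.0, 0.002] [0.2522, 0.0005, -0.0007]
```

View pics/w3.png

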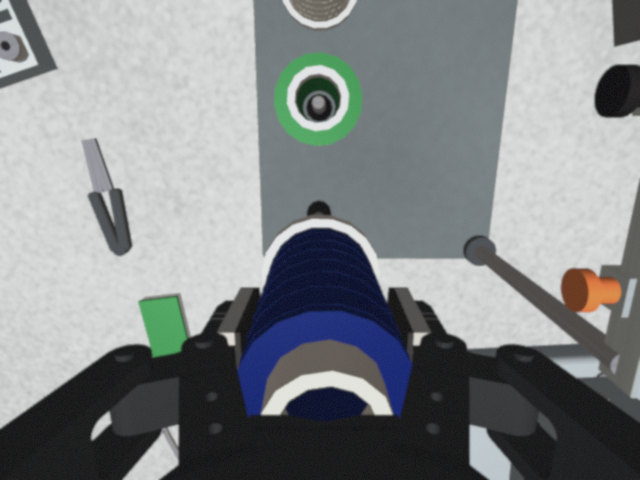

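Call:
apply_moves --pt "0 0 0 0.01 0 0 0.2" --pt "0 0 0 0.035 0 0 0.2" --pt "0 0 0 0.065 0 0 0.2" --pt "0 0 0 0.1 0 0 0.2" --pt "0 0 0 0.135 0 0 0.2" --pt "0 0 0 0.17 0 0 0.2" --pt "0 0 0 0.2 0 0 0.2" --pt "0 0 0 0.23 0 0 0.2" --pt "0 0 0 0.248 0 0 0.2" --pt "0 0 0 0.2545 0 0 0.2"

```text
time_s: 6.43
ee_pos: [0.6021, 0.281, 0.2246]
ee_rot: [-3.137, 0.002, 1.334]
contact_force: [0.3, -0.2, -1.5]
gripper_width: 0.0489
```

Call:
apply_moves --pt "0 0 0 0 0 0 0.2" --pt "0 0 0 0 0 0 0.2"

```text
time_s: 6.6
ee_pos: [0.6025, 0.277, 0.2264]
ee_rot: [-3.139, 0.003, 1.33]
contact_force: [0.0, -0.4, -1.8]
gripper_width: 0.0482
```

Run:
```python
from h import *
look('wrist',[],'w4.png')
look('scene',[],'s4.png');look('top',[],'t4.png')
a=cv2.imread('pics/s4.png')[180:360,330:530];b=cv2.imread('pics/t4.png')[90:270,120:320]
cv2.imwrite('pics/c4.png',np.hstack([cv2.resize(a,(400,360)),cv2.resize(b,(400,360))]))
rows((.6033,.2763,.23,1.328))
```

```text
t 6.75 pos [0.6031 0.276  0.2281] rot [-3.141e+00  1.000e-03  1.328e+00] F [-0.7 -0.3 -1.5] w 0.0482 q [ 0.34  0.35  1.11 -0.    1.68  0.59]
(0.6033, 0.2763, 0.23, 1.328) [-0.0, 0.001, 0.0] [0.0004, 0.0001, -0.0019]
```

View pics/c4.png

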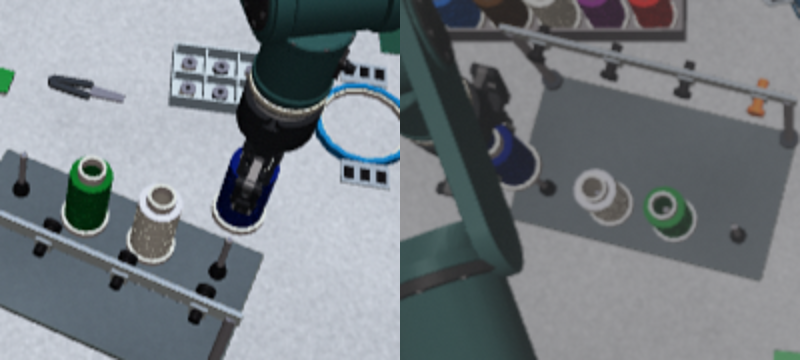

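Call:
apply_moves --pt "0 0 0 0 0 0.01 0.2" --pt "0 0 0 0 0 0.025 0.2" --pt "0 0 0 0 0 0.04 0.2" --pt "0 0 0 0 0 0.055 0.2" --pt "0 0 0 0 0 0.075 0.2" --pt "0 0 0 0 0 0.095 0.2" --pt "0 0 0 0 0 0.11 0.2" --pt "0 0 0 0 0 0.12 0.2" --pt "0 0 0 0 0 0.128 0.2" --pt "0 0 0 0 0 0.128 0.2"

```text
time_s: 7.58
ee_pos: [0.6022, 0.2764, 0.098]
ee_rot: [-3.139, 0.002, 1.329]
contact_force: [0.1, 1.2, -2.3]
gripper_width: 0.0481
```

Call:
apply_moves --pt "0 0 0 0 0 0.003 0.2" --pt "0 0 0 0 0 0.006 0.2" --pt "0 0 0 0 0 0.009 0.2" --pt "0 0 0 0 0 0.01 0.2"

```text
time_s: 7.92
ee_pos: [0.6034, 0.2774, 0.0906]
ee_rot: [3.141, -0.0, 1.33]
contact_force: [-0.8, -0.9, -2.5]
gripper_width: 0.0482
```

Run:
```python
from h import *
look('scene',[],'s5.png')
a=cv2.imread('pics/s5.png')[200:380,330:530]
cv2.imwrite('pics/c5.png',cv2.resize(a,(800,720))[:600])
rows((.6033,.2763,.0892,1.328))
```

```text
t 7.97 pos [0.6032 0.2774 0.0903] rot [ 3.141 -0.     1.33 ] F [-0.1 -0.  -2.6] w 0.0484 q [ 0.35  0.41  1.3  -0.    1.43  0.59]
(0.6033, 0.2763, 0.0892, 1.328) [0.0, -0.0, 0.002] [-0.001, 0.0003, 0.0011]
```

View pics/c5.png

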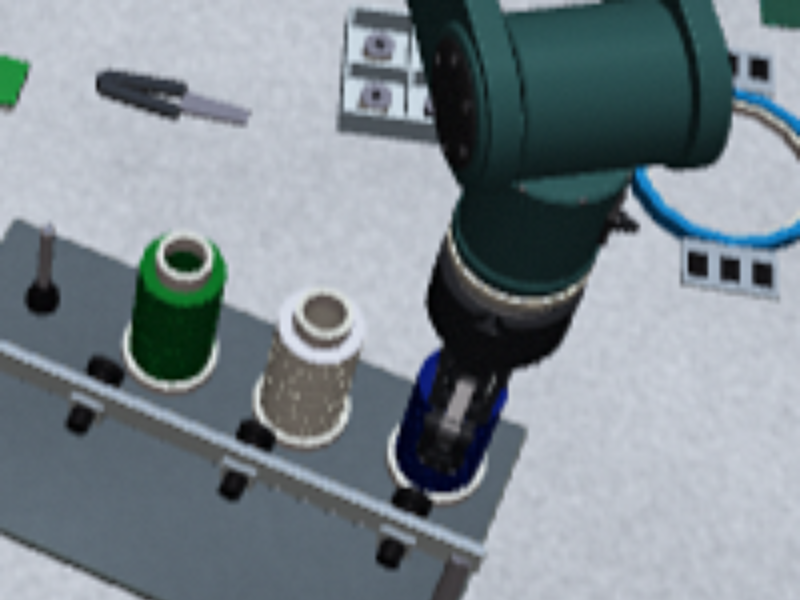

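Call:
apply_moves --pt "0 0 0 0 0 0.001 0.2" --pt "0 0 0 0 0 0.002 0.2" --pt "0 0 0 0 0 0.002 0.2" --pt "0 0 0 0 0 0.002 0.6" --pt "0 0 0 0 0 0.002 0.8" --pt "0 0 0 0 0 0.002 1" --pt "0 0 0 0 0 0.002 1" --pt "0 0 0 0 0 0.002 1"

```text
time_s: 8.63
ee_pos: [0.6033, 0.2773, 0.0883]
ee_rot: [3.141, 0.0, 1.33]
contact_force: [0.4, 0.5, 0.1]
gripper_width: 0.0854
```

Call:
apply_moves --pt "0 0 0 0 0 -0.005 1" --pt "0 0 0 0 0 -0.02 1" --pt "0 0 0 0 0 -0.045 1" --pt "0 0 0 0 0 -0.075 1" --pt "0 0 0 0 0 -0.105 1" --pt "0 0 0 0 0 -0.125 1" --pt "0 0 0 0 0 -0.13 1" --pt "0 0 0 0 0 -0.13 1"

```text
time_s: 9.3
ee_pos: [0.6041, 0.2777, 0.2213]
ee_rot: [3.137, -0.003, 1.33]
contact_force: [0.3, -0.3, 0.8]
gripper_width: 0.0855
```

Run:
```python
from h import *
look('scene',[],'s6.png')
a=cv2.imread('pics/s6.png')[200:380,330:530]
cv2.imwrite('pics/c6.png',cv2.resize(a,(800,720))[:600])
rows((.5825,.193,.22,1.328))
```

```text
t 9.35 pos [0.6033 0.2774 0.2186] rot [ 3.141 -0.     1.33 ] F [-0.5 -0.1  0.2] w 0.0855 q [ 0.35  0.35  1.13 -0.    1.66  0.59]
(0.5825, 0.193, 0.22, 1.328) [0.001, -0.0, 0.002] [-0.0869, -0.0001, -0.0015]
```

View pics/c6.png

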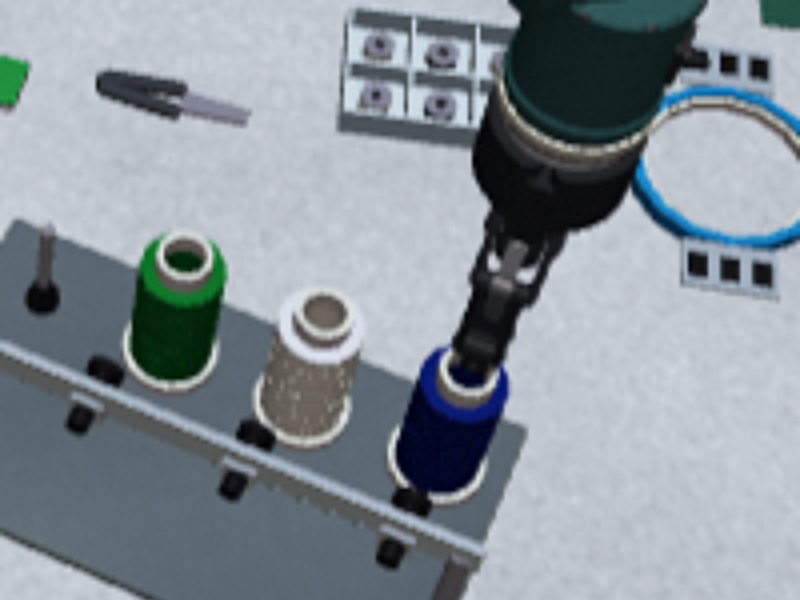

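Call:
apply_moves --pt "0 0 0.002 -0.02 0 0 1" --pt "0 0 0.002 -0.05 0 0 1" --pt "0 0 0.002 -0.075 0 0 1" --pt "0 0 0.002 -0.0855 0 0 1" --pt "0 0 0.002 -0.0855 0 0.005 1" --pt "0 0 0.002 -0.0855 0 0.025 1" --pt "0 0 0.002 -0.0855 0 0.055 1" --pt "0 0 0.002 -0.0855 0 0.085 1" --pt "0 0 0.002 -0.0855 0 0.11 1" --pt "0 0 0.002 -0.0855 0 0.125 1"

```text
time_s: 10.18
ee_pos: [0.58, 0.195, 0.0873]
ee_rot: [-3.134, 0.003, 1.329]
contact_force: [-0.0, -0.2, -0.7]
gripper_width: 0.0856
```

Call:
apply_moves --pt "0 0 0 0 0 0.003 1" --pt "0 0 0 0 0 0.005 1" --pt "0 0 0 0 0 0.005 1"

```text
time_s: 10.43
ee_pos: [0.5829, 0.195, 0.088]
ee_rot: [-3.141, -0.0, 1.328]
contact_force: [0.5, -0.8, 0.1]
gripper_width: 0.0853
```

Run:
```python
from h import *
look('wrist',[],'w7.png')
rows((.5827,.194,.089,1.328))
```

```text
t 10.48 pos [0.5835 0.195  0.0892] rot [ 3.140e+00 -1.000e-03  1.328e+00] F [-0.2  0.1  0.3] w 0.0852 q [0.23 0.31 1.44 0.   1.39 0.47]
(0.5827, 0.194, 0.089, 1.328) [0.002, -0.001, 0.0] [-0.0011, -0.0005, 0.0002]
```

View pics/w7.png

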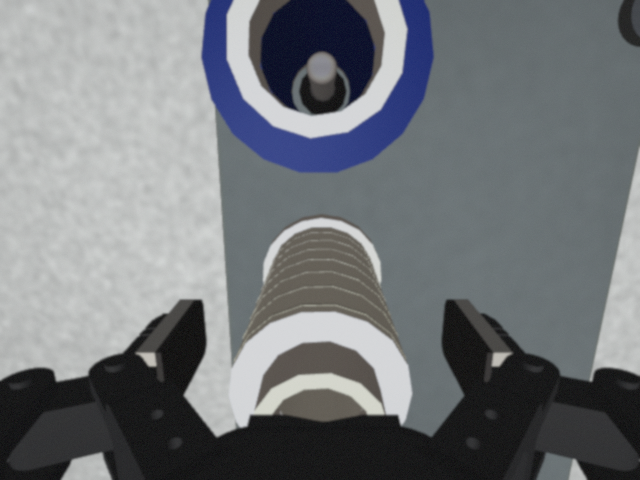

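The white spool is centred between the jaws (image column about 321), and navy is seated concentrically on pin 3 above it. I'll grip the white spool and lift.

Call:
apply_moves --pt "0 0 0 0 0 0 0.5" --pt "0 0 0 0 0 0 0.4" --pt "0 0 0 0 0 0 0.3" --pt "0 0 0 0 0 0 0.2" --pt "0 0 0 0 0 0 0.2" --pt "0 0 0 0 0 0 0.2" --pt "0 0 0 0 0 0 0.2"

```text
time_s: 11.07
ee_pos: [0.5837, 0.1944, 0.0898]
ee_rot: [3.139, -0.001, 1.328]
contact_force: [-0.0, 1.5, 6.4]
gripper_width: 0.0489
```

Call:
apply_moves --pt "0 0 0 0 0 -0.005 0.2" --pt "0 0 0 0 0 -0.015 0.2" --pt "0 0 0 0 0 -0.03 0.2" --pt "0 0 0 0 0 -0.05 0.2" --pt "0 0 0 0 0 -0.07 0.2" --pt "0 0 0 0 0 -0.09 0.2" --pt "0 0 0 0 0 -0.11 0.2" --pt "0 0 0 0 0 -0.13 0.2" --pt "0 0 0 0 0 -0.14 0.2" --pt "0 0 0 0 0 -0.14 0.2"

```text
time_s: 11.9
ee_pos: [0.5838, 0.1945, 0.2317]
ee_rot: [3.137, -0.002, 1.328]
contact_force: [-0.4, -0.9, 0.1]
gripper_width: 0.0489
```

Run:
```python
from h import *
rows((.543,.0299,.23,1.328))
```

```text
t 11.9 pos [0.5838 0.1945 0.2317] rot [ 3.137e+00 -2.000e-03  1.328e+00] F [-0.4 -0.9  0.1] w 0.0489 q [ 0.23  0.23  1.25 -0.    1.66  0.47]
(0.543, 0.0299, 0.23, 1.328) [0.005, -0.002, -0.0] [-0.1696, 0.0, 0.0013]
```

Call:
apply_moves --pt "0 0 0 -0.01 0 0 0.2" --pt "0 0 0 -0.03 0 0 0.2" --pt "0 0 0 -0.06 0 0 0.2" --pt "0 0 0 -0.09 0 0 0.2" --pt "0 0 0 -0.12 0 0 0.2" --pt "0 0 0 -0.145 0 0 0.2" --pt "0 0 0 -0.163 0 0 0.2" --pt "0 0 0 -0.17 0 0 0.2" --pt "0 0 0 -0.17 0 0 0.2" --pt "0 0 0 -0.17 0 0 0.2"

```text
time_s: 12.73
ee_pos: [0.5414, 0.0294, 0.2271]
ee_rot: [-3.139, -0.0, 1.327]
contact_force: [-0.2, 0.3, -0.5]
gripper_width: 0.049
```

Run:
```python
from h import *
look('wrist',[],'w8.png')
look('scene',[],'s8.png')
a=cv2.imread('pics/s8.png')[200:350,270:470]
cv2.imwrite('pics/c8.png',cv2.resize(a,(800,600)))
rows((.543,.0299,.23,1.328))
```

```text
t 12.83 pos [0.5418 0.0302 0.2276] rot [-3.14  -0.     1.329] F [ 0.5  0.7 -0.2] w 0.0489 q [-0.05  0.08  1.43  0.    1.63  0.19]
(0.543, 0.0299, 0.23, 1.328) [-0.001, -0.0, 0.001] [-0.0, 0.0013, -0.0024]
```

View pics/c8.png

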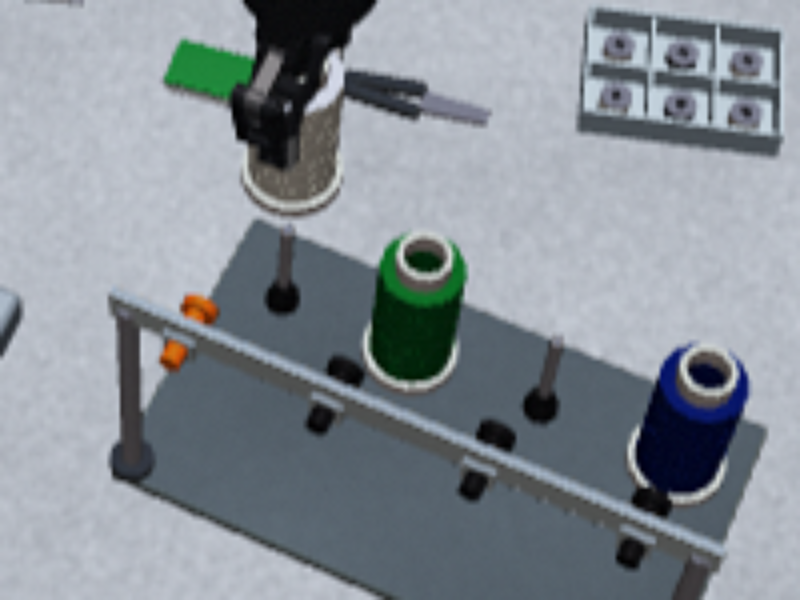

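View pics/w8.png

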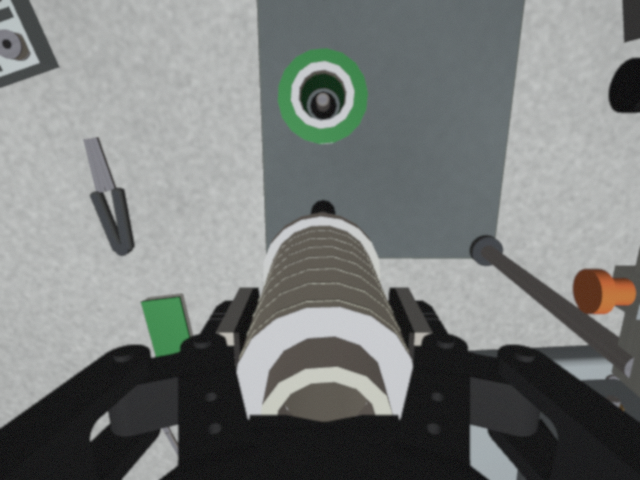

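Call:
apply_moves --pt "0 0 0 0 0.001 0.01 0.2" --pt "0 0 0 0 0.001 0.025 0.2" --pt "0 0 0 0 0.001 0.04 0.2" --pt "0 0 0 0 0.001 0.055 0.2" --pt "0 0 0 0 0.001 0.075 0.2" --pt "0 0 0 0 0.001 0.095 0.2" --pt "0 0 0 0 0.001 0.11 0.2" --pt "0 0 0 0 0.001 0.12 0.2" --pt "0 0 0 0 0.001 0.127 0.2" --pt "0 0 0 0 0.001 0.127 0.2"

```text
time_s: 13.67
ee_pos: [0.5418, 0.0296, 0.0992]
ee_rot: [-3.138, 0.001, 1.329]
contact_force: [-0.6, -0.2, -0.1]
gripper_width: 0.0493
```

Call:
apply_moves --pt "0 0 0 0 0 0.003 0.2" --pt "0 0 0 0 0 0.006 0.2" --pt "0 0 0 0 0 0.009 0.2" --pt "0 0 0 0 0 0.01 0.2" --pt "0 0 0 0 0 0.01 0.2"

```text
time_s: 14.08
ee_pos: [0.5429, 0.029, 0.0914]
ee_rot: [3.141, -0.0, 1.328]
contact_force: [0.7, 0.0, -2.1]
gripper_width: 0.0486
```

Run:
```python
from h import *
look('scene',[],'s9.png')
a=cv2.imread('pics/s9.png')[200:350,270:470]
cv2.imwrite('pics/c9.png',cv2.resize(a,(800,600)))
rows((.543,.0299,.089,1.328))
```

```text
t 14.13 pos [0.5429 0.029  0.0915] rot [3.141 0.    1.328] F [-0.2 -0.4 -1.3] w 0.0489 q [-0.05  0.16  1.62 -0.    1.36  0.19]
(0.543, 0.0299, 0.089, 1.328) [0.0, 0.0, -0.0] [0.0009, -0.0002, 0.0025]
```

View pics/c9.png

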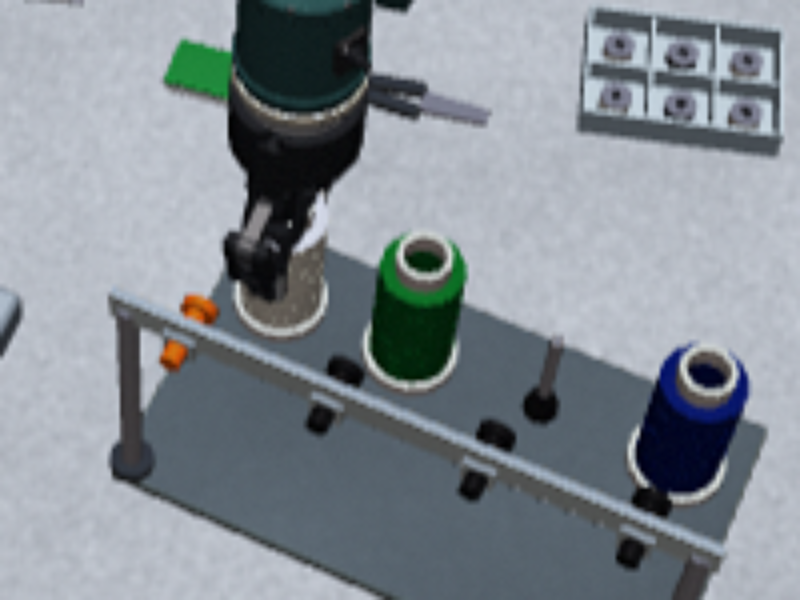

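Call:
apply_moves --pt "0 0 0 0 0 0.001 0.2" --pt "0 0 0 0 0 0.002 0.2" --pt "0 0 0 0 0 0.003 0.2" --pt "0 0 0 0 0 0.003 0.2" --pt "0 0 0 0 0 0.003 0.6" --pt "0 0 0 0 0 0.003 0.8" --pt "0 0 0 0 0 0.003 1" --pt "0 0 0 0 0 0.003 1" --pt "0 0 0 0 0 0.003 1"

```text
time_s: 14.88
ee_pos: [0.5428, 0.029, 0.0881]
ee_rot: [-3.142, 0.0, 1.328]
contact_force: [0.4, -0.0, 0.2]
gripper_width: 0.0854
```

Call:
apply_moves --pt "0 0 0 0 0 -0.005 1" --pt "0 0 0 0 0 -0.02 1" --pt "0 0 0 0 0 -0.045 1" --pt "0 0 0 0 0 -0.075 1" --pt "0 0 0 0 0 -0.105 1" --pt "0 0 0 0 0 -0.125 1" --pt "0 0 0 0 0 -0.13 1" --pt "0 0 0 0 0 -0.13 1"

```text
time_s: 15.55
ee_pos: [0.5439, 0.029, 0.2207]
ee_rot: [3.137, -0.001, 1.328]
contact_force: [-0.9, -0.3, -0.4]
gripper_width: 0.0853
```

Run:
```python
from h import *
look('wrist',[],'w10.png')
rows((.6033,.2773,.22,1.328))
```

```text
t 15.6 pos [0.5429 0.029  0.2184] rot [ 3.141 -0.     1.328] F [-0.5 -0.6  0.4] w 0.0853 q [-0.05  0.08  1.45 -0.    1.61  0.19]
(0.6033, 0.2773, 0.22, 1.328) [0.001, -0.0, -0.0] [0.2555, -0.0011, -0.0016]
```

View pics/w10.png

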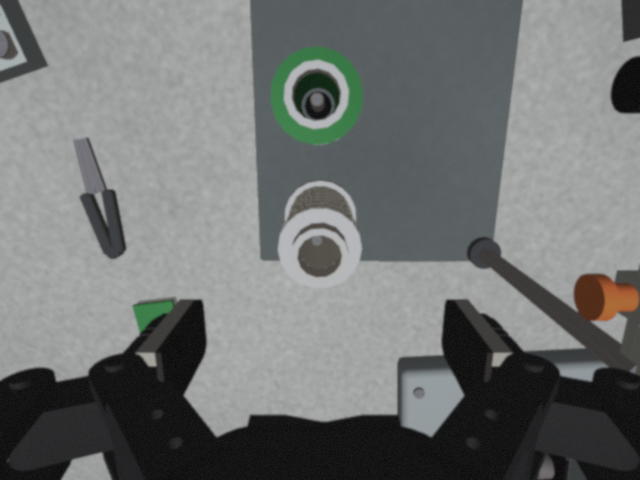

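Call:
apply_moves --pt "0 0 0 0.015 0 0 1" --pt "0 0 0 0.045 0 0 1" --pt "0 0 0 0.08 0 0 1" --pt "0 0 0 0.115 0 0 1" --pt "0 0 0 0.15 0 0 1" --pt "0 0 0 0.185 0 0 1" --pt "0 0 0 0.215 0 0 1" --pt "0 0 0 0.24 0 0 1" --pt "0 0 0 0.252 -0.001 0 1" --pt "0 0 0 0.255 -0.001 0 1"

```text
time_s: 16.43
ee_pos: [0.6022, 0.2785, 0.2149]
ee_rot: [-3.137, 0.003, 1.331]
contact_force: [-0.3, 0.8, 0.7]
gripper_width: 0.0853
```

Call:
apply_moves --pt "0 0 0 0 0 0.005 1" --pt "0 0 0 0 0 0.02 1" --pt "0 0 0 0 0 0.045 1" --pt "0 0 0 0 0 0.075 1" --pt "0 0 0 0 0 0.1 1" --pt "0 0 0 0 0 0.12 1" --pt "0 0 0 0 0 0.129 1" --pt "0 0 0 0 0 0.129 1" --pt "0 0 0 0 0 0.129 1"

```text
time_s: 17.18
ee_pos: [0.6033, 0.2756, 0.0894]
ee_rot: [-3.141, 0.001, 1.326]
contact_force: [0.2, 0.8, 0.5]
gripper_width: 0.0856
```

Run:
```python
from h import *
look('wrist',[],'w11.png')
rows((.6033,.2773,.089,1.328))
```

```text
t 17.23 pos [0.6041 0.2762 0.0909] rot [ 3.139e+00 -1.000e-03  1.327e+00] F [ 0.2 -0.8  1.2] w 0.0853 q [ 0.34  0.41  1.3  -0.    1.43  0.59]
(0.6033, 0.2773, 0.089, 1.328) [0.002, -0.001, -0.001] [0.0009, -0.001, 0.0019]
```

View pics/w11.png

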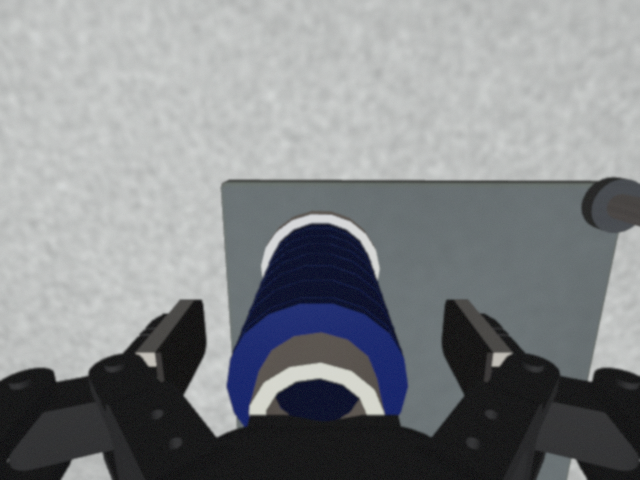

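Navy is centred between the jaws, so I'll grip and lift it.

Call:
apply_moves --pt "0 0 0 0 -0.001 0.001 0.5" --pt "0 0 0 0 -0.001 0.001 0.4" --pt "0 0 0 0 -0.001 0.001 0.3" --pt "0 0 0 0 -0.001 0.001 0.2" --pt "0 0 0 0 -0.001 0.001 0.2" --pt "0 0 0 0 -0.001 0.001 0.2" --pt "0 0 0 0 -0.001 0.001 0.2"

```text
time_s: 17.82
ee_pos: [0.603, 0.2773, 0.0898]
ee_rot: [3.139, -0.001, 1.328]
contact_force: [0.5, -0.6, 4.9]
gripper_width: 0.0484
```

Call:
apply_moves --pt "0 0 0 0 0 -0.005 0.2" --pt "0 0 0 0 0 -0.015 0.2" --pt "0 0 0 0 0 -0.03 0.2" --pt "0 0 0 0 0 -0.05 0.2" --pt "0 0 0 0 0 -0.07 0.2" --pt "0 0 0 0 0 -0.085 0.2" --pt "0 0 0 0 0 -0.1 0.2" --pt "0 0 0 0 0 -0.11 0.2" --pt "0 0 0 0 0 -0.11 0.2" --pt "0 0 0 0 0 -0.11 0.2"

```text
time_s: 18.65
ee_pos: [0.6022, 0.2771, 0.1984]
ee_rot: [3.141, -0.0, 1.328]
contact_force: [-1.2, -0.1, -2.2]
gripper_width: 0.0481
```

Run:
```python
from h import *
rows((.583,.1945,.2,1.328))
```

```text
t 18.65 pos [0.6022 0.2771 0.1984] rot [ 3.141 -0.     1.328] F [-1.2 -0.1 -2.2] w 0.0481 q [ 0.35  0.35  1.16 -0.    1.63  0.59]
(0.583, 0.1945, 0.2, 1.328) [0.0, -0.0, -0.0] [-0.0848, 0.0012, -0.0016]
```

Call:
apply_moves --pt "0 0 0 -0.008 0 0 0.2" --pt "0 0 0 -0.025 0 0 0.2" --pt "0 0 0 -0.045 0 0 0.2" --pt "0 0 0 -0.065 0 0 0.2" --pt "0 0 0 -0.08 0 0 0.2" --pt "0 0 0 -0.085 0 0 0.2" --pt "0 0 0 -0.085 0 0 0.2" --pt "0 0 0 -0.085 0 0 0.2" --pt "0 0 0 -0.085 0 0 0.2"

```text
time_s: 19.4
ee_pos: [0.5819, 0.1952, 0.1981]
ee_rot: [-3.141, -0.001, 1.328]
contact_force: [-0.1, -0.1, -2.1]
gripper_width: 0.0484
```

Run:
```python
from h import *
look('scene',[],'s12.png')
a=cv2.imread('pics/s12.png')[200:350,290:490]
cv2.imwrite('pics/c12.png',cv2.resize(a,(800,600)))
rows((.583,.1945,.09,1.328))
```

```text
t 19.45 pos [0.5819 0.1954 0.1981] rot [-3.142 -0.     1.329] F [ 0.1  0.7 -1.4] w 0.0484 q [0.23 0.24 1.3  0.   1.6  0.47]
(0.583, 0.1945, 0.09, 1.328) [-0.0, -0.0, 0.001] [-0.0006, 0.0013, 0.1081]
```

View pics/c12.png

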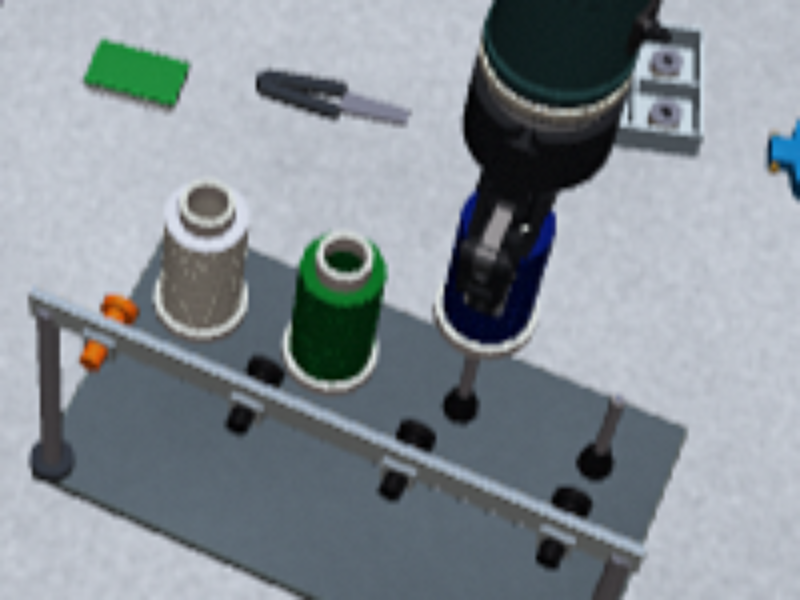

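Call:
apply_moves --pt "0 0 0 0 0.001 0.008 0.2" --pt "0 0 0 0 0.001 0.02 0.2" --pt "0 0 0 0 0.001 0.035 0.2" --pt "0 0 0 0 0.001 0.05 0.2" --pt "0 0 0 0 0.001 0.065 0.2" --pt "0 0 0 0 0.001 0.08 0.2" --pt "0 0 0 0 0.001 0.09 0.2" --pt "0 0 0 0 0.001 0.098 0.2" --pt "0 0 0 0 0.001 0.103 0.2" --pt "0 0 0 0 0.001 0.106 0.2"

```text
time_s: 20.28
ee_pos: [0.5825, 0.1944, 0.0913]
ee_rot: [-3.141, 0.001, 1.328]
contact_force: [-0.2, 0.0, -1.6]
gripper_width: 0.0482
```

Call:
apply_moves --pt "0 0 0 0 0 0.002 0.2" --pt "0 0 0 0 0 0.003 0.2" --pt "0 0 0 0 0 0.003 0.2" --pt "0 0 0 0 0 0.003 0.2"

```text
time_s: 20.62
ee_pos: [0.5833, 0.1944, 0.0901]
ee_rot: [3.14, -0.001, 1.328]
contact_force: [1.0, -1.1, -1.3]
gripper_width: 0.0485
```

Run:
```python
from h import *
look('scene',[],'s13.png')
a=cv2.imread('pics/s13.png')[200:350,290:490]
cv2.imwrite('pics/c13.png',cv2.resize(a,(800,600)))
rows((.583,.1945,.09,1.328))
```

```text
t 20.67 pos [0.5833 0.1944 0.0901] rot [ 3.140e+00 -1.000e-03  1.328e+00] F [-0.3 -1.1 -0.9] w 0.0483 q [ 0.23  0.31  1.44 -0.    1.39  0.47]
(0.583, 0.1945, 0.09, 1.328) [0.002, -0.001, -0.0] [0.0, -0.0003, 0.0001]
```

View pics/c13.png

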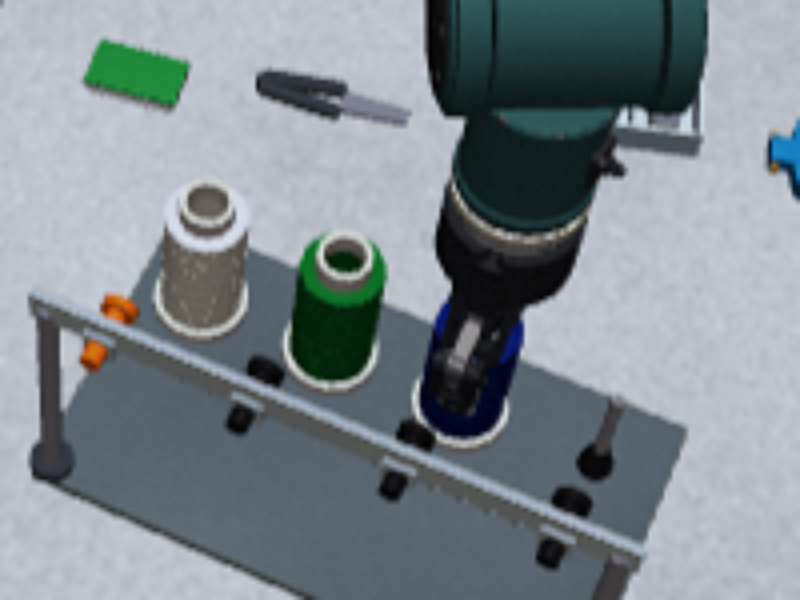

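Call:
apply_moves --pt "0 0 0 0 0 0.001 0.2" --pt "0 0 0 0 0 0.002 0.2" --pt "0 0 0 0 0 0.002 0.2" --pt "0 0 0 0 0 0.002 0.6" --pt "0 0 0 0 0 0.002 0.8" --pt "0 0 0 0 0 0.002 1" --pt "0 0 0 0 0 0.002 1" --pt "0 0 0 0 0 0.002 1"

```text
time_s: 21.33
ee_pos: [0.5827, 0.1942, 0.087]
ee_rot: [-3.141, 0.0, 1.328]
contact_force: [-0.1, -0.5, -0.0]
gripper_width: 0.0854
```

Call:
apply_moves --pt "0 0 0 0 0 -0.005 1" --pt "0 0 0 0 0 -0.02 1" --pt "0 0 0 0 0 -0.045 1" --pt "0 0 0 0 0 -0.075 1" --pt "0 0 0 0 0 -0.105 1" --pt "0 0 0 0 0 -0.135 1" --pt "0 0 0 0 0 -0.155 1" --pt "0 0 0 0 0 -0.17 1" --pt "0 0 0 0 0 -0.17 1"

```text
time_s: 22.08
ee_pos: [0.5843, 0.1947, 0.2628]
ee_rot: [3.133, -0.004, 1.328]
contact_force: [1.0, -0.4, 0.1]
gripper_width: 0.0854
```

Run:
```python
from h import *
look('scene',[],'s14.png')
look('wrist',[],'w14.png')
a=cv2.imread('pics/s14.png')[200:350,290:490]
cv2.imwrite('pics/c14.png',np.hstack([cv2.resize(a,(400,300)),cv2.resize(cv2.imread('pics/w14.png'),(400,300))]))
rows((.593,-.1696,.26,0))
```

```text
t 22.18 pos [0.5829 0.1943 0.2577] rot [ 3.14  -0.     1.328] F [-0.3  0.5 -0.6] w 0.085 q [ 0.23  0.23  1.2  -0.    1.71  0.47]
(0.593, -0.1696, 0.26, 0) [0.001, -0.001, 1.328] [-0.3508, 0.0974, -0.0024]
```

View pics/c14.png

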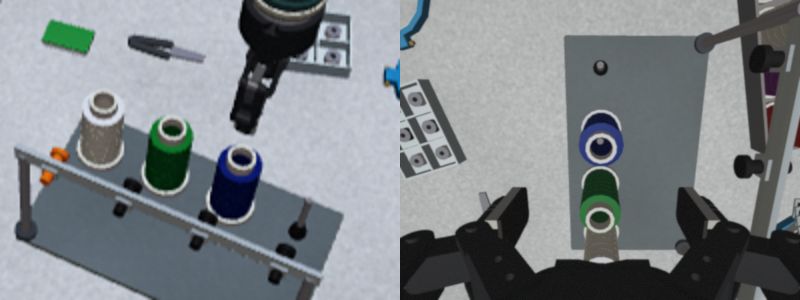

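Swap done: white is on pin 0, green untouched on pin 1, navy on pin 2, and pin 3 is empty. Next is the dancer roller.

Call:
apply_moves --pt "0 0 0 -0.02 0.005 0 1" --pt "0 0 -0.02 -0.055 0.015 0 1" --pt "0 0 -0.04 -0.095 0.026 0 1" --pt "0 0 -0.06 -0.135 0.037 0 1" --pt "0 0 -0.08 -0.175 0.049 0 1" --pt "0 0 -0.1 -0.215 0.06 0 1" --pt "0 0 -0.12 -0.25 0.07 0 1" --pt "0 0 -0.14 -0.28 0.078 0 1" --pt "0 0 -0.16 -0.3 0.083 0 1" --pt "0 0 -0.192 -0.31 0.087 0 1"

```text
time_s: 23.02
ee_pos: [0.5913, -0.1307, 0.2542]
ee_rot: [-3.137, -0.0, 1.517]
contact_force: [0.6, 0.5, -0.2]
gripper_width: 0.0852
```

Call:
apply_moves --pt "0 0 0 0 0 0 1" --pt "0 0 0 0 0 0 1" --pt "0 0 0 0 0 0 1"

```text
time_s: 23.27
ee_pos: [0.5922, -0.1266, 0.2559]
ee_rot: [-3.139, -0.001, 1.52]
contact_force: [0.4, 0.8, -0.4]
gripper_width: 0.0856
```

Run:
```python
from h import *
p=look('wrist',['roller_center'],'w15.png')
s=look('scene',['roller_center'],'s15.png')
K=np.array(p['K']);T=np.linalg.inv(p['world_from_camera'])
for n,q in [('roller',(.593,-.1696,.142)),('pivot',(.587,-.2895,.119))]:
    c=T[:3]@np.r_[q,1]; c=K@c; print(n,c[:2]/c[2],c[2])
cv2.imwrite('pics/c15.png',cv2.resize(cv2.imread('pics/s15.png')[200:350,130:330],(800,600)))
rows((.593,-.1696,.26,1.52))
```

```text
wrist roller_center 0.94 [ 0.5896 -0.2167  0.104 ] [325. 341.]
wrist roller_center 0.35 [ 0.6393 -0.0084  0.0203] [373.  61.]
scene roller_center 0.75 [ 0.5965 -0.2185  0.0945] [234. 259.]
roller [327.23954023 306.43646013] 0.2550203812319144
pivot [326.84658399 435.1956904 ] 0.3090853200050732
t 23.47 pos [ 0.5927 -0.1264  0.2572] rot [-3.141 -0.     1.521] F [-0.1 -0.1  0.5] w 0.0856 q [-0.3   0.21  1.22  0.    1.71 -0.25]
(0.593, -0.1696, 0.26, 1.52) [-0.0, -0.0, 0.001] [-0.0432, 0.0025, -0.0028]
```

View pics/w15.png

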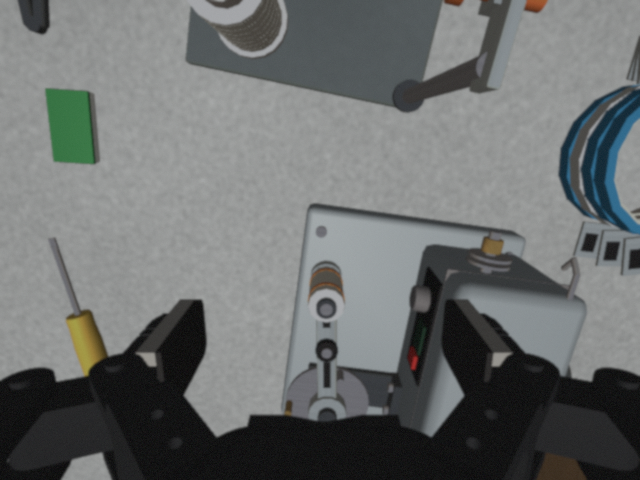

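View pics/c15.png

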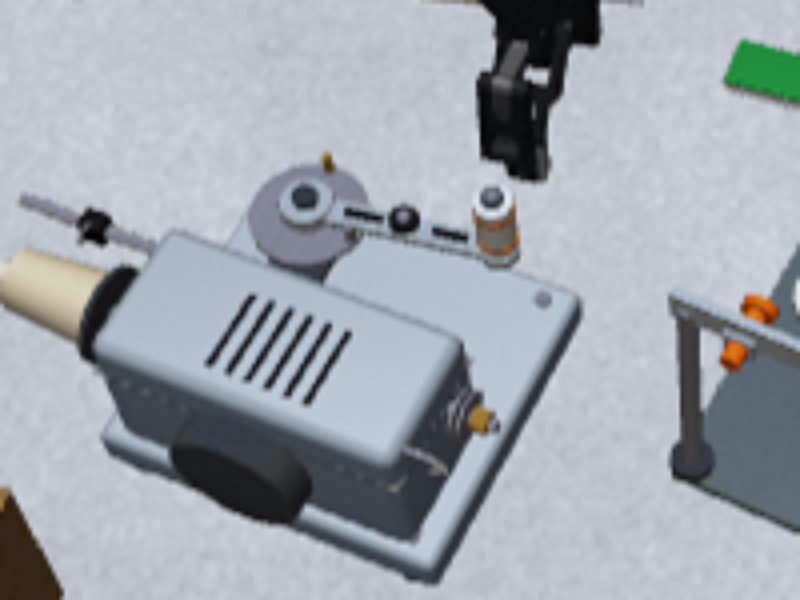

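Roller top is at wrist (325,308), within about 1 mm of the prediction (327,306). I'll narrow the jaws, because the housing is about 60 mm to the side, then descend.

Call:
apply_moves --pt "0 0 0 -0.01 0 0 0.55" --pt "0 0 0 -0.025 0.001 0 0.55" --pt "0 0 0 -0.04 0.0015 0 0.55" --pt "0 0 0 -0.0436 0.0015 0 0.55" --pt "0 0 0 -0.0436 0.0015 0.01 0.55" --pt "0 0 0 -0.0436 0.0015 0.03 0.55" --pt "0 0 0 -0.0436 0.0015 0.055 0.55" --pt "0 0 0 -0.0436 0.0015 0.075 0.55" --pt "0 0 0 -0.0436 0.0015 0.08 0.55" --pt "0 0 0 -0.0436 0.0015 0.08 0.55"

```text
time_s: 24.3
ee_pos: [0.5905, -0.1706, 0.1741]
ee_rot: [-3.136, -0.002, 1.52]
contact_force: [0.1, -0.4, 0.0]
gripper_width: 0.047
```

Run:
```python
from h import *
p=look('wrist',[],'w16.png')
s=look('scene',[],'s16.png')
cv2.imwrite('pics/c16.png',np.hstack([cv2.resize(cv2.imread('pics/s16.png')[200:350,130:330],(400,300)),cv2.resize(p['pixels'],(400,300))]))
rows((.592,-.17,.128,1.52))
```

```text
t 24.4 pos [ 0.5922 -0.1713  0.1781] rot [3.141 0.    1.52 ] F [0.6 0.2 1.8] w 0.0468 q [-0.37  0.26  1.32  0.    1.56 -0.32]
(0.592, -0.17, 0.128, 1.52) [0.001, 0.0, -0.0] [0.0013, -0.0004, 0.0501]
```

View pics/c16.png

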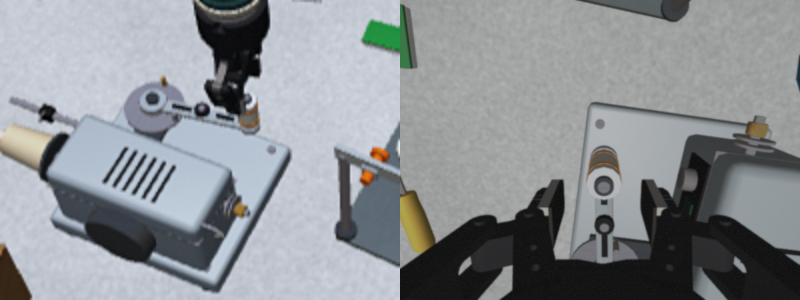

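Call:
apply_moves --pt "0 0 0 0.001 0 0.01 0.55" --pt "0 0 0 0.001 0 0.022 0.55" --pt "0 0 0 0.001 0 0.035 0.55" --pt "0 0 0 0.001 0 0.045 0.55" --pt "0 0 0 0.001 0 0.05 0.55" --pt "0 0 0 0.001 0 0.05 0.55"

```text
time_s: 24.9
ee_pos: [0.5907, -0.1697, 0.1245]
ee_rot: [-3.137, -0.001, 1.52]
contact_force: [0.2, 0.9, 0.2]
gripper_width: 0.0469
```

Call:
apply_moves --pt "0 0 0 0 0 0 0.45" --pt "0 0 0 0 0 0 0.35" --pt "0 0 0 0 0 0 0.25" --pt "0 0 0 0 0 0 0.15" --pt "0 0 0 0 0 0 0.05" --pt "0 0 0 0 0 0 0" --pt "0 0 0 0 0 0 0" --pt "0 0 0 0 0 0 0"

```text
time_s: 25.57
ee_pos: [0.5917, -0.1703, 0.1283]
ee_rot: [-3.142, 0.001, 1.52]
contact_force: [-5.0, 0.1, 6.3]
gripper_width: 0.0226
```

Run:
```python
from h import *
p=look('wrist',[],'w17.png')
s=look('scene',[],'s17.png')
cv2.imwrite('pics/c17.png',np.hstack([cv2.resize(cv2.imread('pics/s17.png')[200:350,130:330],(400,300)),cv2.resize(p['pixels'],(400,300))]))
P=np.array([.587,-.2895]); a0=np.pi/2-.05
rows(*[(P[0]+.12*np.cos(a0+q),P[1]+.12*np.sin(a0+q),.128,1.52+q) for q in np.arange(.1,1.26,.1)])
```

```text
t 25.67 pos [ 0.5917 -0.1703  0.1283] rot [-3.142e+00  1.000e-03  1.520e+00] F [-5.7  1.1  6.1] w 0.023 q [-0.37  0.29  1.39 -0.    1.47 -0.32]
(np.float64(0.5810024996875186), np.float64(-0.16964996875260402), 0.128, np.float64(1.62)) [-0.0, 0.001, -0.1] [0.0001, -0.0107, 0.0003]
(np.float64(0.5690674241031681), np.float64(-0.17084747064767491), 0.128, np.float64(1.72)) [-0.0, 0.001, -0.2] [-0.0017, -0.0226, 0.0003]
(np.float64(0.5573115248894572), np.float64(-0.17323050939472262), 0.128, np.float64(1.82)) [-0.0, 0.001, -0.3] [-0.0047, -0.0342, 0.0003]
(np.float64(0.5458522631053458), np.float64(-0.17677527445831454), 0.128, np.float64(1.92)) [-0.0, 0.001, -0.4] [-0.0088, -0.0455, 0.0003]
(np.float64(0.5348041359066523), np.float64(-0.18144634771767876), 0.128, np.float64(2.02)) [-0.0, 0.001, -0.5] [-0.014, -0.0563, 0.0003]
(np.float64(0.5242775325283209), np.float64(-0.18719705735285927), 0.128, np.float64(2.12)) [-0.0, 0.001, -0.6] [-0.0203, -0.0665, 0.0003]
(np.float64(0.5143776313116752), np.float64(-0.19396994417411328), 0.128, np.float64(2.22)) [-0.0, 0.0, -0.7] [-0.0276, -0.076, 0.0003]
(np.float64(0.5052033487971999), np.float64(-0.20169733573514148), 0.128, np.float64(2.3200000000000003)) [-0.0, 0.0, -0.8] [-0.0358, -0.0848, 0.0003]
(np.float64(0.49684635138316485), np.float64(-0.21030202249380212), 0.128, np.float64(2.42)) [-0.0, 0.0, -0.9] [-0.0448, -0.0927, 0.0003]
(np.float64(0.4893901394252751), np.float64(-0.21969802926433396), 0.128, np.float64(2.52)) [-0.0, 0.0, -1.0] [-0.0546, -0.0997, 0.0003]
(np.float64(0.48290921292871797), np.float64(-0.22979147425299273), 0.128, np.float64(2.62)) [-0.0, 0.0, -1.1] [-0.065, -0.1056, 0.0003]
(np.float64(0.47746832716873744), np.float64(-0.24048150709390115), 0.128, np.float64(2.72)) [-0.0, 0.0, -1.2] [-0.0759, -0.1105, 0.0003]
```

View pics/c17.png

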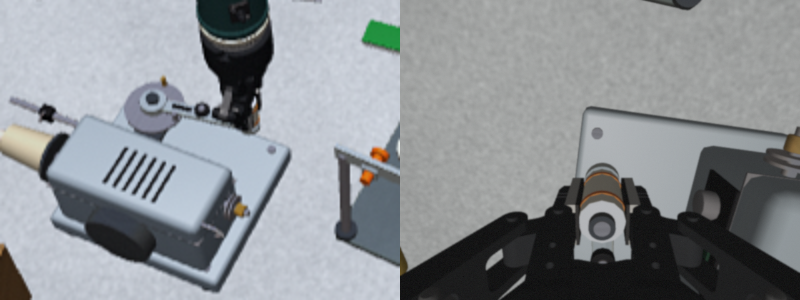

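Call:
apply_moves --pt "0 0 -0.05 0.0005 -0.005 0 0" --pt "0 0 -0.1 0.0001 -0.0107 0 0" --pt "0 0 -0.15 -0.0007 -0.0167 0 0" --pt "0 0 -0.2 -0.0017 -0.0226 0 0" --pt "0 0 -0.25 -0.0031 -0.0284 0 0" --pt "0 0 -0.3 -0.0047 -0.0342 0 0" --pt "0 0 -0.35 -0.0066 -0.0399 0 0" --pt "0 0 -0.4 -0.0088 -0.0455 0 0" --pt "0 0 -0.45 -0.0113 -0.051 0 0" --pt "0 0 -0.5 -0.014 -0.0563 0 0"

```text
time_s: 26.5
ee_pos: [0.537, -0.1808, 0.1284]
ee_rot: [3.136, 0.002, 2.023]
contact_force: [3.1, 2.5, 2.4]
gripper_width: 0.0227
```

Call:
apply_moves --pt "0 0 0 0 0 0 0" --pt "0 0 0 0 0 0 0"

```text
time_s: 26.67
ee_pos: [0.5367, -0.1809, 0.1283]
ee_rot: [3.137, 0.002, 2.019]
contact_force: [2.9, 3.1, 4.5]
gripper_width: 0.0226
```

Run:
```python
from h import *
p=look('wrist',['roller_center'],'w18.png')
s=look('scene',[],'s18.png')
cv2.imwrite('pics/c18.png',np.hstack([cv2.resize(cv2.imread('pics/s18.png')[200:350,130:330],(400,300)),cv2.resize(p['pixels'],(400,300))]))
P=np.array([.587,-.2895]); a0=np.pi/2-.05
o=telemetry.get_obs();d=np.array(o['ee_pos'][:2])-P; print('angle',np.arctan2(d[1],d[0])-a0,'r',np.hypot(*d))
rows(*[(P[0]+.12*np.cos(a0+q),P[1]+.12*np.sin(a0+q),.128,1.52+q) for q in np.arange(.6,1.36,.1)])
```

```text
wrist roller_center 0.75 [ 0.5299 -0.1734  0.1371] [312. 322.]
angle 0.48613533996013225 r 0.11967075083721371
t 26.82 pos [ 0.5364 -0.181   0.1283] rot [3.139e+00 2.000e-03 2.020e+00] F [2.3 2.2 5.3] w 0.0226 q [-0.43  0.18  1.52  0.    1.44 -0.88]
(np.float64(0.5242775325283209), np.float64(-0.18719705735285927), 0.128, np.float64(2.12)) [0.003, 0.002, -0.1] [-0.0003, -0.0136, 0.0003]
(np.float64(0.5143776313116752), np.float64(-0.19396994417411328), 0.128, np.float64(2.2199999999999998)) [0.003, 0.002, -0.2] [-0.0021, -0.0255, 0.0002]
(np.float64(0.5052033487971999), np.float64(-0.20169733573514148), 0.128, np.float64(2.32)) [0.003, 0.002, -0.3] [-0.0051, -0.0371, 0.0002]
(np.float64(0.4968463513831649), np.float64(-0.2103020224938021), 0.128, np.float64(2.42)) [0.003, 0.002, -0.4] [-0.0092, -0.0484, 0.0002]
(np.float64(0.48939013942527515), np.float64(-0.2196980292643339), 0.128, np.float64(2.52)) [0.002, 0.002, -0.5] [-0.0144, -0.0592, 0.0001]
(np.float64(0.48290921292871797), np.float64(-0.22979147425299273), 0.128, np.float64(2.62)) [0.002, 0.003, -0.6] [-0.0207, -0.0694, 0.0001]
(np.float64(0.47746832716873744), np.float64(-0.24048150709390104), 0.128, np.float64(2.7199999999999998)) [0.002, 0.003, -0.7] [-0.028, -0.0789, 0.0001]
(np.float64(0.4731218456773296), np.float64(-0.25166131651256773), 0.128, np.float64(2.82)) [0.002, 0.003, -0.8] [-0.0362, -0.0877, 0.0001]
```

View pics/c18.png

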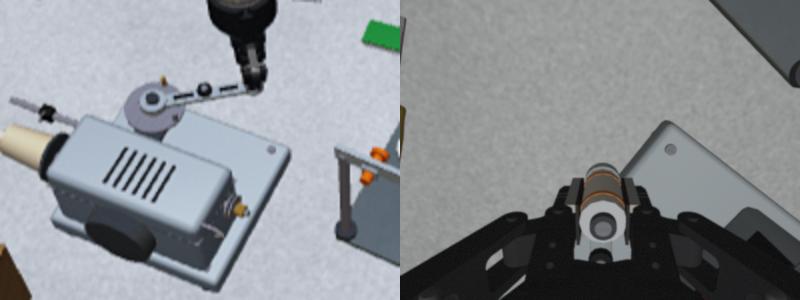

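Call:
apply_moves --pt "0 0 -0.06 -0.0002 -0.0072 0 0" --pt "0 0 -0.12 -0.0009 -0.0144 0 0" --pt "0 0 -0.18 -0.0019 -0.0215 0 0" --pt "0 0 -0.24 -0.0034 -0.0285 0 0" --pt "0 0 -0.3 -0.0054 -0.0355 0 0" --pt "0 0 -0.36 -0.0077 -0.0423 0 0" --pt "0 0 -0.42 -0.0104 -0.0489 0 0" --pt "0 0 -0.48 -0.0136 -0.0554 0 0" --pt "0 0 -0.54 -0.0171 -0.0617 0 0" --pt "0 0 -0.6 -0.021 -0.0678 0 0"

```text
time_s: 27.65
ee_pos: [0.4834, -0.2286, 0.1283]
ee_rot: [3.139, -0.0, 2.623]
contact_force: [-0.1, 6.1, 7.3]
gripper_width: 0.0225
```

Call:
apply_moves --pt "0 0 0 0 0 0 0" --pt "0 0 0 0 0 0 0"

```text
time_s: 27.82
ee_pos: [0.4833, -0.2287, 0.1283]
ee_rot: [3.139, -0.0, 2.619]
contact_force: [0.9, 6.2, 6.6]
gripper_width: 0.0228
```

```bash
cat >> h.py <<'E'
def ang():
    P=np.array([.587,-.2895]); a0=np.pi/2-.05
    o=telemetry.get_obs();d=np.array(o['ee_pos'][:2])-P; a=np.arctan2(d[1],d[0]); f=np.array(o['contact_force'])
    print('t',round(float(o['time_s']),2),'angle',round(a-a0,3),'r',round(np.hypot(*d),4),'pos',np.round(o['ee_pos'],4),'Ftan',round(f[:2]@[-np.sin(a),np.cos(a)],2),'Frad',round(f[:2]@[np.cos(a),np.sin(a)],2),'Fz',round(f[2],2),'w',round(float(o['gripper_width']),4),'rot',np.round(o['ee_rot'],3))
E
python3 -c "from h import *;ang()"
```

```text
t 27.82 angle 1.091 r 0.1202 pos [ 0.4833 -0.2287  0.1283] Ftan -5.84 Frad 2.32 Fz 6.61 w 0.0228 rot [ 3.139 -0.     2.619]
```

Call:
apply_moves --pt "0 0 -0.02 0 -0.0024 0 0" --pt "0 0 -0.04 -0.0001 -0.0048 0 0" --pt "0 0 -0.06 -0.0002 -0.0072 0 0" --pt "0 0 -0.08 -0.0004 -0.0096 0 0" --pt "0 0 -0.09 -0.0005 -0.0108 0 0" --pt "0 0 -0.09 -0.0005 -0.0108 0 0" --pt "0 0 -0.09 -0.0005 -0.0108 0 0"

```text
time_s: 28.4
ee_pos: [0.4783, -0.2379, 0.1282]
ee_rot: [3.139, -0.001, 2.71]
contact_force: [-0.3, 7.2, 8.2]
gripper_width: 0.0224
```

```bash
python3 -c "from h import *;ang()"
```

```text
t 28.4 angle 1.178 r 0.1203 pos [ 0.4783 -0.2379  0.1282] Ftan -6.38 Frad 3.41 Fz 8.23 w 0.0224 rot [ 3.139e+00 -1.000e-03  2.710e+00]
```

Call:
apply_moves --pt "0 0 0 0 -0.001 0 0" --pt "0 0 0 0 -0.002 0 0" --pt "0 0 0 0 -0.002 0 0" --pt "0 0 0 0 -0.002 0 0"

```text
time_s: 28.73
ee_pos: [0.4775, -0.2397, 0.1283]
ee_rot: [3.139, -0.001, 2.71]
contact_force: [-0.6, 6.9, 8.2]
gripper_width: 0.0225
```

```bash
python3 -c "from h import *;ang()"
```

```text
t 28.73 angle 1.194 r 0.1203 pos [ 0.4775 -0.2397  0.1283] Ftan -6.02 Frad 3.35 Fz 8.21 w 0.0225 rot [ 3.139e+00 -1.000e-03  2.710e+00]
```

Call:
apply_moves --pt "0 0 0 0 -0.001 0 0" --pt "0 0 0 0 -0.002 0 0" --pt "0 0 0 0 -0.002 0 0" --pt "0 0 0 0 -0.002 0 0"

```text
time_s: 29.07
ee_pos: [0.4767, -0.2415, 0.1282]
ee_rot: [3.139, -0.001, 2.71]
contact_force: [0.3, 6.7, 8.1]
gripper_width: 0.0225
```

```bash
python3 -c "from h import *;ang()"
```

```text
t 29.07 angle 1.21 r 0.1203 pos [ 0.4767 -0.2415  0.1282] Ftan -6.25 Frad 2.41 Fz 8.09 w 0.0225 rot [ 3.139e+00 -1.000e-03  2.710e+00]
```

Call:
apply_moves --pt "0 0 0 0 -0.001 0 0" --pt "0 0 0 0 -0.002 0 0" --pt "0 0 0 0 -0.002 0 0" --pt "0 0 0 0 -0.002 0 0"

```text
time_s: 29.4
ee_pos: [0.4762, -0.2426, 0.1282]
ee_rot: [3.138, -0.001, 2.71]
contact_force: [0.6, 9.2, 7.9]
gripper_width: 0.0227
```

```bash
python3 -c "from h import *;ang()"
```

```text
t 29.4 angle 1.22 r 0.1203 pos [ 0.4762 -0.2426  0.1282] Ftan -8.65 Frad 3.06 Fz 7.85 w 0.0227 rot [ 3.138e+00 -1.000e-03  2.710e+00]
```

Call:
apply_moves --pt "0 0 0 0 -0.001 0 0" --pt "0 0 0 0 -0.002 0 0" --pt "0 0 0 0 -0.002 0 0" --pt "0 0 0 0 -0.002 0 0"

```text
time_s: 29.73
ee_pos: [0.476, -0.243, 0.1282]
ee_rot: [3.135, -0.001, 2.711]
contact_force: [2.1, 11.6, 8.8]
gripper_width: 0.0219
```

```bash
python3 -c "from h import *;ang()"
```

```text
t 29.73 angle 1.224 r 0.1203 pos [ 0.476  -0.243   0.1282] Ftan -11.51 Frad 2.5 Fz 8.83 w 0.0219 rot [ 3.135e+00 -1.000e-03  2.711e+00]
```

Call:
apply_moves --pt "0 0 0 0 -0.001 0 0" --pt "0 0 0 0 -0.002 0 0" --pt "0 0 0 0 -0.002 0 0" --pt "0 0 0 0 -0.002 0 0"

```text
time_s: 30.07
ee_pos: [0.4758, -0.2435, 0.1282]
ee_rot: [3.132, -0.001, 2.712]
contact_force: [5.2, 15.1, 8.6]
gripper_width: 0.0229
```

```bash
python3 -c "
from h import *;ang()
p=look('wrist',['roller_center'],'w20.png')
s=look('scene',[],'s20.png')
t=look('top',[],'t20.png')
cv2.imwrite('pics/c20.png',np.hstack([cv2.resize(s['pixels'][200:350,130:330],(400,300)),cv2.resize(p['pixels'],(400,300))]))
"
```

```text
t 30.07 angle 1.228 r 0.1204 pos [ 0.4758 -0.2435  0.1282] Ftan -15.92 Frad 0.98 Fz 8.55 w 0.0229 rot [ 3.132e+00 -1.000e-03  2.712e+00]
wrist roller_center 0.89 [ 0.4714 -0.2426  0.1402] [319. 341.]
```

View pics/c20.png

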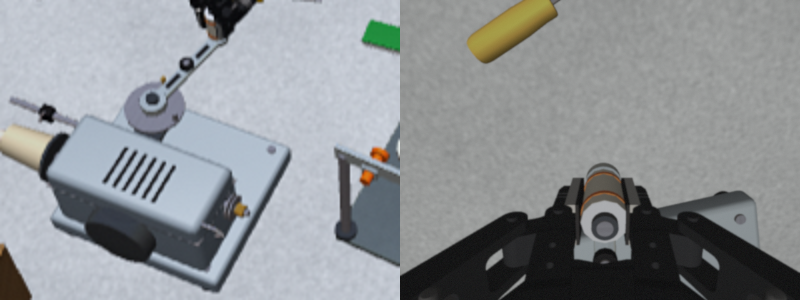

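View pics/s20.png

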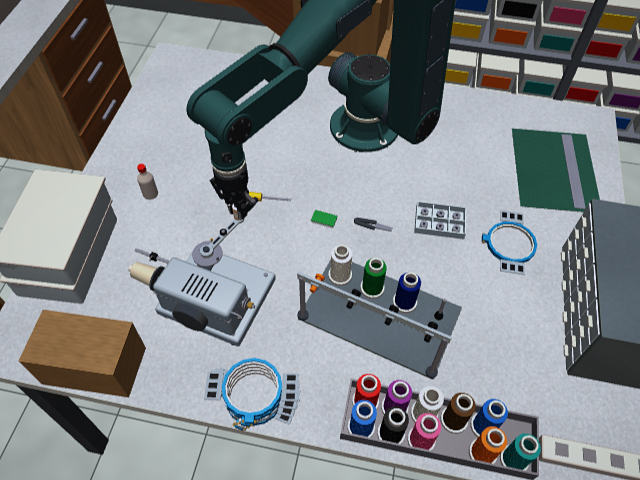

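The arm has reached the stop: the last 4 mm commanded moved it only about 1 mm, and the tangential force rose from 8.7 to 15.9 N. I'll hold briefly and check that it stays put.

Call:
apply_moves --pt "0 0 0 0 0 0 0" --pt "0 0 0 0 0 0 0" --pt "0 0 0 0 0 0 0" --pt "0 0 0 0 0 0 0" --pt "0 0 0 0 0 0 0" --pt "0 0 0 0 0 0 0" --pt "0 0 0 0 0 0 0" --pt "0 0 0 0 0 0 0"

```text
time_s: 30.93
ee_pos: [0.4758, -0.2434, 0.1282]
ee_rot: [3.132, -0.001, 2.712]
contact_force: [5.1, 15.4, 8.7]
gripper_width: 0.0229
```

```bash
python3 -c "
from h import *;ang()
N=['navy_center','white_center','green_center']
s=look('top',N,'t21.png'); cv2.imwrite('pics/c21.png',cv2.resize(s['pixels'][110:300,150:420],(800,563)))
"
```

```text
t 30.93 angle 1.228 r 0.1204 pos [ 0.4758 -0.2434  0.1282] Ftan -16.19 Frad 1.2 Fz 8.68 w 0.0229 rot [ 3.132e+00 -1.000e-03  2.712e+00]
top navy_center 0.79 [0.5806 0.1857 0.1076] [221. 186.]
top navy_center 0.51 [0.6522 0.1478 0.0162] [244. 165.]
top white_center 0.92 [0.5393 0.0226 0.117 ] [289. 202.]
top green_center 0.65 [0.5559 0.1092 0.117 ] [252. 195.]
```

View pics/c21.png

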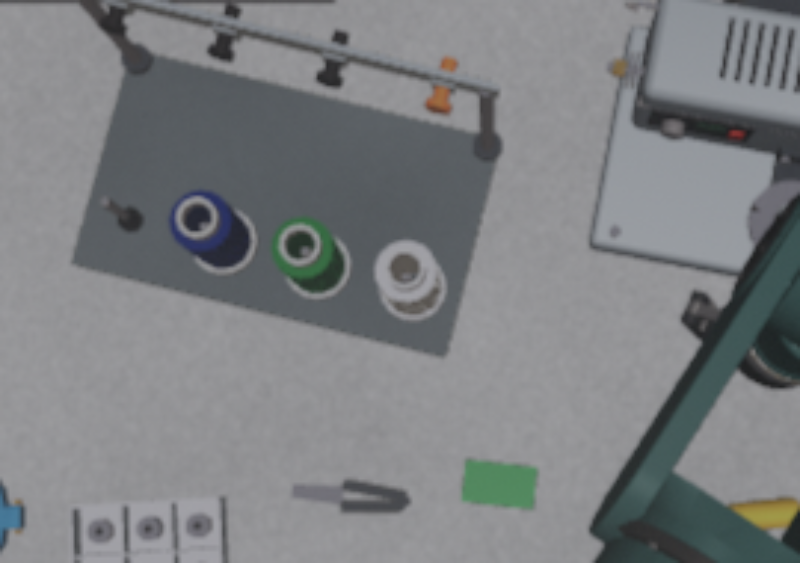

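Navy sits on pin 2, green on pin 1 and white on pin 0, all upright and seated. The dancer is holding steady at its stop, so I'm handing in.

```bash
python3 -c "
from cell import ticket; print(ticket.hand_in())"
```

```text
the job is handed in; nothing more can be done
None
```

I swapped the navy and white spools and handed in at about 31 s, with the gripper still holding the dancer arm against its stop. I parked navy on pin 3, moved white from pin 2 to pin 0, then put navy on pin 2.

- **Spools:** the final pictures show white on pin 0, green untouched on pin 1 and navy on pin 2, all upright and right down on the plate. Pin 3 is empty again. The other things on the bench look undisturbed in the pictures.
- **Dancer arm:** I pinched the white roller and swung the arm forward. At the end the arm nearly stopped moving while the tangential force rose from about 6 to 16 N. It stayed there, still gripped at 23 mm, over a further 0.9 s hold.
- **Small disagreement:** my estimate put the arm at 1.228 rad, against a stated stop of 1.2. That fits a small error in the pivot position and angle I took from the pictures, plus some give in the gripper. I therefore judged the stop by the force rise and stall, not by the angle.

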